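# Load, lock and set the bench kiln

### The job

Load the kiln: open its lid lock with the combination pink - white - red (turn the dial clockwise at least one and a half turns and on until pink stops at the index line, then anticlockwise once past pink and on to white, then clockwise straight to red), draw the red-knobbed bolt back and open the lid until it stands up by itself. Stand all the clay tea-light holders upright on the kiln's hearth, then shut the lid, push the bolt home again, turn the dial well away from red so that it is locked, and set the heat knob to the orange mark. Leave the other things on the table where they are.

Things in the scene. Friction and masses are not known exactly. Their poses are not given: they have to be found in the camera images.
- kiln: small bench kiln, fixed. Origin on the table under the seam between its steel chamber (y 0 to 0.24) and blue control box (y -0.135 to 0), both x -0.155 to 0.115, tops flat at z = 0.130. x points away from the robot, y to its left at yaw 0. On the control box's panel, at (x, y): combination dial (0.050, -0.075), bolt knob (-0.035, -0.034), heat knob (-0.100, -0.075).
- hearth (a point): centre of the chamber's floor; axes as the kiln's. The chamber is an open pit 210 mm (x) by 180 mm (y) and 60 mm deep, with walls 30 mm thick; its floor lies 70 mm above the table.
- index (a point): white index line on the panel at the dial's edge, 54 mm from the dial's axis on the robot's side (kiln -x). Each stop of the combination must bring the dot here within 9 degrees, without turning back. After a mistake begin again with the clockwise turns.
- dial (a joint): combination dial angle (rad), grows clockwise seen from above, endless, starts at 0.7 to 2.0. Dot at the index, by value (plus whole turns of 6.283): red 0, yellow 1.047, green 2.094, blue 3.142, white 4.189, pink 5.236. Takes 0.05 to 0.08 N m, stays where left. It drives two hidden wheels by pins as in a real lock, so passes and directions matter (once past pink: a whole turn back to pink, then on). Held fast while the bolt is drawn.
- dial_grip (a point): on the dial's axis, 30 mm over the panel (160 mm over the table), where to grip its fluted round knob, 48 mm in diameter, which stands from 9.5 to 43.5 mm over the panel. Below it the dial's black plate, 90 mm in diameter, reaches up to 9.5 mm over the panel; it has six coloured dots and 24 white ticks.
- dial_red (a point): the dial's red dot; turns with the dial. All six dots are 11 mm wide and lie 34.5 mm from the axis, 60 degrees apart. The red dot is 20 mm from the index point when it is at the index.
- bolt (a joint): travel of the lid bolt (m): 0 thrown (lid locked), 0.017 fully drawn (lid free). Grows as its knob moves away from the lid, along kiln -y. Takes 3 N when the combination is set, else it stops after 3 to 4 mm. Stays where it is left. While it is thrown the lid cannot open, nor an open lid shut fully.
- bolt_knob (a point): the bolt's upright red knob, a post 14 mm in diameter from 1 to 25 mm over the panel; this point is on its axis 16 mm over the panel and moves with it.
- lid (a joint): angle of the kiln's lid (rad): 0 shut, 1.75 fully open (leaning back a little). Hinged along its left edge (kiln +y side), it swings up and over to the left; stiff: it stays at any angle. A slab 270 mm (x) by 240 mm (y) by 30 mm, 0.75 kg; about 10 N at the handle raises it.
- lid_handle (a point): middle of the lid's black round bar handle (11 mm thick, 110 mm long along the kiln's x), 50 mm over the lid's top, 25 mm in from its free edge beside the control box; moves with the lid. When shut it lies 215 mm from the hinge axis (towards kiln -y) and 80 mm above it.
- lid_hinge (a point): middle of the lid's hinge axis, which runs along the kiln's x at the left (+y) upper edge of the chamber, 131 mm over the table.
- heat (a joint): angle of the heat knob (rad), grows clockwise seen from above, range 0 to 4.5, starts at 0 to 1.2. At 0 its white pointer points to the robot's side (kiln -x); white marks lie every 0.55 rad clockwise from there, and the long orange mark is at 2.2. Takes 0.04 N m, stays where left.
- heat_grip (a point): on the heat knob's axis, 37 mm over the panel, where to grip its bar. The knob is a disc 42 mm in diameter with an upright bar 40 mm long and 14 mm thick, from 14 to 44 mm over the panel; the bar lies along the pointer (along kiln x at value 0) and turns with the knob.
- clay1: unfired clay tea-light holder, a solid round puck 56 mm in diameter and 40 mm tall with a flat top (dark round patch), raw clay foot and a coloured glaze band. 0.10 to 0.20 kg. Origin: centre of its underside, z up when it stands on its foot. Two or three of clay1 to clay4 are present, the rest are absent.
- clay2: unfired clay tea-light holder, a solid round puck 56 mm in diameter and 40 mm tall with a flat top (dark round patch), raw clay foot and a coloured glaze band. 0.10 to 0.20 kg. Origin: centre of its underside, z up when it stands on its foot. Two or three of clay1 to clay4 are present, the rest are absent.
- clay3: unfired clay tea-light holder, a solid round puck 56 mm in diameter and 40 mm tall with a flat top (dark round patch), raw clay foot and a coloured glaze band. 0.10 to 0.20 kg. Origin: centre of its underside, z up when it stands on its foot. Two or three of clay1 to clay4 are present, the rest are absent.
- clay4: unfired clay tea-light holder, a solid round puck 56 mm in diameter and 40 mm tall with a flat top (dark round patch), raw clay foot and a coloured glaze band. 0.10 to 0.20 kg. Origin: centre of its underside, z up when it stands on its foot. Two or three of clay1 to clay4 are present, the rest are absent.
- glaze_jar: bystander: blue glaze jar with a white cap, 52 mm in diameter, 75 mm tall, standing among the clay pieces; origin under its centre. Leave it alone.
- slip_jar: bystander: clear jar with a black cap, 52 mm in diameter, 75 mm tall, right of the kiln; origin under its centre.
- tape_roll: bystander: yellow roll of tape lying flat, 90 mm in diameter, 30 mm tall; origin under its centre.
- glaze_brush: bystander: brush, 190 mm long, lying along its x; origin at its middle.
- water_tub: bystander: white open tub, 110 mm in diameter, 70 mm tall; origin under its centre.
- ribbon_spool: bystander: yellow spool, 70 mm in diameter, 45 mm tall; origin under its centre.
- sponge: bystander: yellow sponge block 100 x 65 x 35 mm; origin under its centre.

How it is judged (in metres and radians):
On the way, in this order (a step that is already met when the one before it is completed fails the run):
1. the combination is dialled and the bolt drawn back (value of joint bolt above 0.014 m), for 0.2 s.
2. the lid stands open (value of joint lid above 1.3 rad), for 0.2 s.
3. every clay piece stands upright on the hearth (x of clay1 in the frame of hearth between -0.08 and 0.08 m and y of clay1 in the frame of hearth between -0.065 and 0.065 m and z of clay1 in the frame of hearth between -0.006 and 0.008 m and angle between each of clay1, clay2, clay3, clay4's own z axis and vertical below 0.2 rad and x of clay2 in the frame of hearth between -0.08 and 0.08 m and y of clay2 in the frame of hearth between -0.065 and 0.065 m and z of clay2 in the frame of hearth between -0.006 and 0.008 m and x of clay3 in the frame of hearth between -0.08 and 0.08 m and y of clay3 in the frame of hearth between -0.065 and 0.065 m and z of clay3 in the frame of hearth between -0.006 and 0.008 m and x of clay4 in the frame of hearth between -0.08 and 0.08 m and y of clay4 in the frame of hearth between -0.065 and 0.065 m and z of clay4 in the frame of hearth between -0.006 and 0.008 m), for 0.2 s.
At the end, for the whole second after the job is handed in: All clay pieces stand upright (0.2 rad) and still on the hearth (centres within 80 mm in x, 65 mm in y of its centre, undersides within 8 mm); lid below 0.04 rad, bolt below 4 mm, red dot over 35 mm from the index (40 degrees or more), heat knob at 2.2 +/- 0.14 rad (all of step 3 and linear speed of each of clay1, clay2, clay3, clay4 below 0.03 m/s and value of joint lid below 0.04 rad and value of joint bolt below 0.004 m and distance between dial_red and index above 0.035 m and value of joint heat between 2.06 and 2.34 rad); the robot touches nothing.
It fails at once if another thing on the table is pushed more than 60 mm from its place (distance of any of glaze_jar, slip_jar, tape_roll, glaze_brush, water_tub, ribbon_spool, sponge from where it was at the start of the episode above 0.06 m).
Of clay1, clay2, clay3, clay4 only 2 to 3 are there at a start; the rules pass over those that are not, and their reading is None.
At some moment in a run one of clay1, clay2, clay3, clay4 may be knocked a few centimetres aside while the robot is not near it.
It also fails if it takes over 210 s, if anything falls off the work surface, if the arm or the gripper's body presses on something with over 40 N, if the wrist force passes 120 N, or if a joint passes its speed limit or range.

### The arm

A 7-joint arm with a two-finger parallel gripper is mounted at the origin on the work surface. World frame = base frame: x ahead of the robot, y to its left, z up, the work surface at z = 0. Lengths are in m, angles in degrees, forces in N, time in s.
With the tool pointing down it reaches from about 0.425 to 0.875 m from the base axis. Payload 4.7 kg.
Tool frame: the origin (TCP) lies at the very end of the fingers, on their centre line; the grasp point (between the pads) lies 19 mm behind it; z points along the fingers, y is the line along which they close (so a half turn about z gives the same grasp; the last joint's range is limited). The gripper opens to 87 mm and grips with 3 to 60 N. Pads are 19 mm wide; open, the fingers measure 117 mm over their backs; the gripper's body (75 mm by 190 mm) begins 51 mm behind the grasp point.
Start: joints at [75.865, 18.392, -4.016, 83.108, 1.295, 78.541, -3.26], TCP at [0.168, -0.628, 0.223] pointing down, gripper open.
Joint ranges: [-163.93, 163.93], [-17.29, 119.83], [-79.2, 71.16], [3.27, 140.29], [-89.18, 269.18], [5.43, 117.66], [-154.24, 154.24]. Speed limits (degrees/s): [147.25, 147.25, 180, 180, 180, 180, 180].

### API

Orientations are given as [roll, pitch, yaw] about the fixed x, y, z axes, in that order (R = Rz(yaw) Ry(pitch) Rx(roll)).
In Python, from cell import get_obs, eyes, env gives the robot as it stands.
- The arm moves only by the tool servo_tool, never from a script. Its argument "series" is a list that holds one entry, the list of rows, each a list of 7 numbers: the shift along the tool's x, y, z in units of 300 mm (1.0 is 300 mm), then the turn, a rotation vector about the tool's x, y, z in units of pi rad (1.0 is pi rad), then the opening, from 0 (shut) to 1 (fully open). In form: [[[tx, ty, tz, wx, wy, wz, gripper], ...]]. A call has 1 to 12 rows; each row is the pose to reach, as a shift and turn from the pose commanded when the call began, along the tool's axes at that moment, turning the shorter way round; what a row does not reach only later rows make up. A row lasts 1/12 s, in which the tool goes at most 41.7 mm and 7.16 degrees, less where a joint would pass 70% of its speed; a pose out of reach is approached as far as the arm can. A call with a number of a shift or a turn outside -1 to 1 is refused whole. A call with a gripper value outside its range is refused whole. The fingers move at their own pace and stop on an object; "grip_force" is the grip in N (left out, the last holds). Time passes only in rows, so rows that repeat a pose let the fingers close. It gives the time, the measured TCP pose, the force, the opening and the grip force at its end, in the units of the state.
- get_obs(): the state, without advancing time (a new reading comes with each control period).
- eyes.read_camera(name): name is "scene" or "top" or "wrist"; returns a dict with "frame" (384x512x3 uint8, red, green, blue), "depth" (384x512 float32, m along the optical axis (not along the pixel's ray), 0 where there is no reading), "fx", "fy", "cx", "cy" (pixels), "origin" and "rotation" of the camera in the world; the wrist camera has in their place "mount" (4x4, takes a point from camera to tool coordinates, whose origin is the TCP and whose axes are the flange's). Camera axes: x right, y down, z forward; pixel columns grow to the right and rows downward; lengths in m; the calibration is good to about 2 mm. A picture is of the moment at which its call begins: read the wrist's pose just before it.
- env.sign_off(): hands the job in; it is judged then, once.
The state is a dict: "time_s": time; "qpos": joint angles; "joint_velocities": joint speeds; "effort": joint torques, N m; "tool_pos": TCP position; "tool_rot": TCP orientation; "force": force on the tool from outside, world axes, zero at the start; "wrist_torque": the same for the moment, N m; "grip_width": finger opening in m; "grasp_force": force on a finger pad.
Only numpy, scipy, OpenCV 4.12 (cv2) and the standard library are available. Lean on these libraries where they do the work, as an engineer would, in place of code of your own. Each camera call takes 0.05 s, during which the arm holds its last target. There are 200 camera calls.

## Working session

There is one attempt and no reset: what is moved stays moved. The work goes in short steps, Python scripts to look and compute and a tool call to move; the robot and the scene stay as the last step left them, time stands still between calls to the robot, and variables do not carry over. Pictures are saved under pics/ and viewed, at most 14 in all, crops included, and the job is handed in when it is done.

Besides the shell and the picture viewer there is one more tool, called by a JSON object that holds its "op" and its "data", one argument or row to a line. servo_tool: Moves the arm, as the interface text tells. Shifts and turns lie within -1 to 1; 1 stands for 300 mm of shift or pi rad of turn. Its arguments: {"type":"object","properties":{"series":{"type":"array"},"grip_force":{"type":"number"}},"required":["series"]}

```bash
ls; mkdir -p pics; cat > h.py <<'E'
import numpy as np, cv2
from cell import get_obs, eyes, env
from scipy.spatial.transform import Rotation as R
def shot(n,f):
    c=eyes.read_camera(n); np.savez(''+f+'.npz',**c)
    cv2.imwrite('pics/'+f+'.png',cv2.cvtColor(c['frame'],cv2.COLOR_RGB2BGR)); return c
def ld(f): return dict(np.load(''+f+'.npz'))
def px(c,u,v,z=None):
    """world point at pixel; by depth, or on plane z"""
    d=np.array([(u-c['cx'])/c['fx'],(v-c['cy'])/c['fy'],1.])
    M,o=c['rotation'],c['origin']
    if z is None:
        k=c['depth'][int(round(v)),int(round(u))]
    else: k=(z-o[2])/(M@d)[2]
    return o+M@d*k
def proj(c,p):
    q=c['rotation'].T@(np.asarray(p)-c['origin']); return q[:2]/q[2]*[c['fx'],c['fy']]+[c['cx'],c['cy']]
E
python3 - <<'E'
from h import *
a=shot('top','top0');b=shot('scene','scene0')
for c in(a,b): print(c['origin'],c['rotation'].round(3).tolist(),c['fx'],c['cx'],c['cy'])
print(get_obs())
E
```

```text
pics
[ 0.22055563 -0.03265499  1.70521804] [-169.422, -0.665, -90.284] 425.711703133765 253.7882617338499 194.4956215273553
[ 1.23002168 -0.38176188  1.36093379] [-146.604, -0.356, 64.326] 443.6189439448261 254.43725524225357 190.60854309012322
{'time_s': 0.1, 'qpos': array([75.86347787, 18.43504886, -4.01587995, 83.16824936,  1.29714323,
       78.5408567 , -3.26061322]), 'joint_velocities': array([ 0.03321733, -0.16188775, -0.02544928, -0.27632632, -0.0115161 ,
       -0.01242683, -0.05215925]), 'effort': array([ 3.39161488e-04, -4.92567623e+01, -4.05271836e-01, -3.13399887e+01,
       -6.42088917e-02,  3.94672109e-02,  5.43164208e-05]), 'tool_pos': array([ 0.16743729, -0.62754922,  0.22156531]), 'tool_rot': array([-1.79901199e+02,  7.46304136e-03,  1.49462757e+01]), 'force': array([-0.07253034,  0.41654946,  0.24916072]), 'wrist_torque': array([-0.02079725, -0.06649497,  0.00489754]), 'grasp_force': 0.0, 'grip_width': 0.08706580363017105}
```

```bash
sed -i "s/c=eyes.read_camera(n);/c=eyes.read_camera(n)\n    if 'rotation' in c: c['rotation']=R.from_euler('xyz',c['rotation'],degrees=True).as_matrix()\n   /" h.py; python3 - <<'E'
from h import *
a=shot('top','top1');b=shot('scene','scene1')
for f in('top1','scene1'):
    im=cv2.imread(f'pics/{f}.png'); cv2.imwrite(f'pics/{f}b.png',cv2.resize(im,(800,600),interpolation=cv2.INTER_CUBIC))
for p in [(0,0,0),(0.5,0,0),(.6,.2,0)]: print(proj(a,p)*800/512,proj(b,p)*800/512)
E
```

```text
[375.65073101 519.44921769] [323.08643639 178.85850451]
[375.80708503 318.68972163] [405.98189144 324.76483552]
[299.4832176 281.2474228] [503.52735132 326.37773371]
```

View pics/top1b.png

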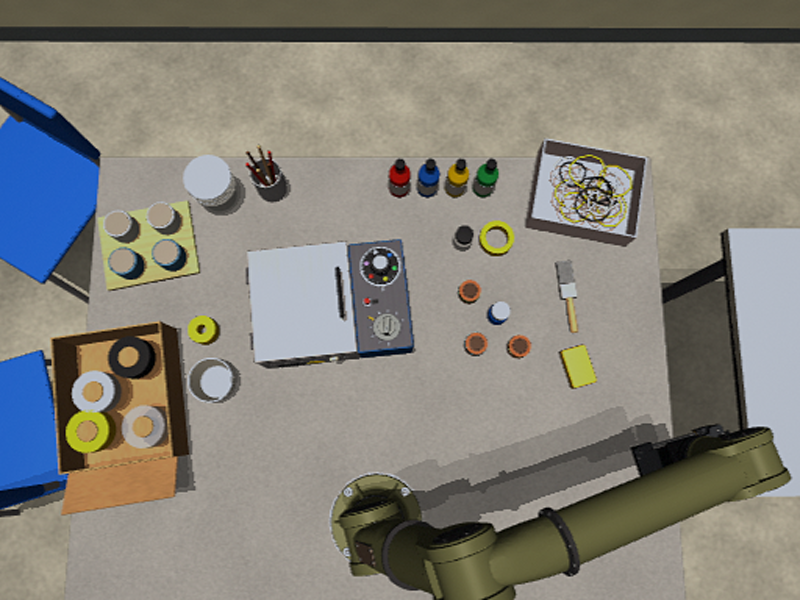

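View pics/scene1b.png

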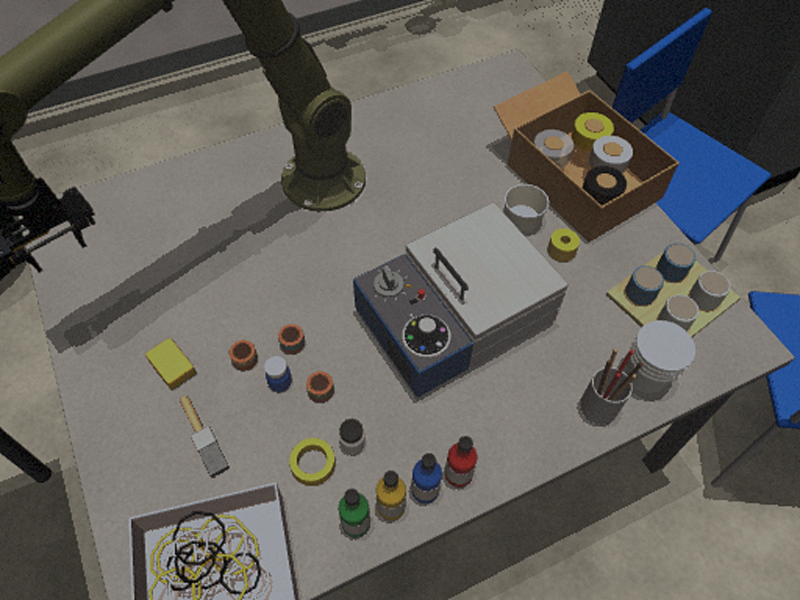

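The top view shows three clay pucks at about (469,291), (476,344) and (519,346), with the blue jar at (499,313) between them. The kiln is turned a little, with its dial at about (380,264), bolt knob at (367,301), heat knob at (386,326) and handle at (340,292). I'll enlarge the panel and the clay.

```bash
python3 - <<'E'
from h import *
im=cv2.imread('pics/top1.png')
a=im[145:240,215:345]; b=im[170:235,280:350]
a=cv2.resize(a,(780,570),interpolation=cv2.INTER_CUBIC)
cv2.imwrite('pics/crop1.png',a)
c=ld('top1')
# depth mask of kiln top: lid z ~0.16, control panel z 0.13
v,u=np.mgrid[0:384,0:512]; k=c['depth']
P=np.stack([(u-c['cx'])/c['fx'],(v-c['cy'])/c['fy'],np.ones_like(k)],-1)*k[...,None]
W=P@c['rotation'].T+c['origin']
box=(u>150)&(u<275)&(v>140)&(v<245)
for lo,hi in((.122,.138),(.152,.170)):
    m=box&(W[...,2]>lo)&(W[...,2]<hi)
    r=cv2.minAreaRect(W[m][:,:2].astype(np.float32)); print(m.sum(),np.median(W[m][:,2]),r)
for U,V in((469,291),(476,344),(519,346)):
    U*=.64;V*=.64
    m=(np.hypot(u-U,v-V)<16)&(W[...,2]>.025)&(W[...,2]<.05)
    print((cv2.minEnclosingCircle(W[m][:,:2].astype(np.float32))),W[m].mean(0),m.sum(),c['cx'])
E
```

```text
2037 0.13047120347548313 ((0.5248470902442932, 0.11400168389081955), (0.27024298906326294, 0.38485944271087646), 5.979783058166504)
4564 0.16026111658878706 ((0.5243914723396301, 0.12650273740291595), (0.2713674008846283, 0.3392859995365143), 5.713512897491455)
((0.5669814348220825, -0.23943570256233215), 0.029742974787950516) [ 0.56645886 -0.23819633  0.03911443] 161 253.7882617338499
((0.4313492774963379, -0.2518465220928192), 0.02845795638859272) [ 0.43073035 -0.25118848  0.03964714] 165 253.7882617338499
((0.4244258403778076, -0.3615070879459381), 0.02842993289232254) [ 0.42349018 -0.36064968  0.03986076] 169 253.7882617338499
```

View pics/crop1.png

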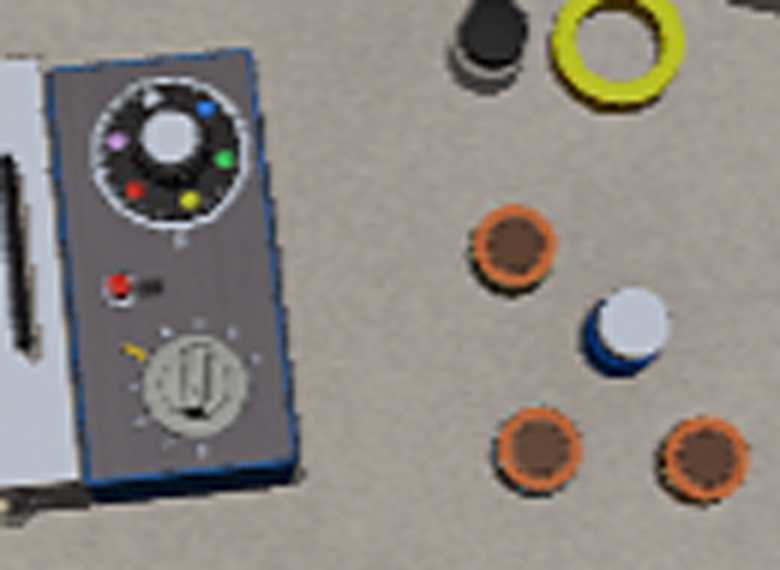

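```bash
cat >> h.py <<'E'
def go(pos,rpy,o=None):
    o=o or get_obs(); A=R.from_euler('xyz',o['tool_rot'],degrees=True)
    s=A.inv().apply(np.asarray(pos)-o['tool_pos'])/.3
    w=(A.inv()*R.from_euler('xyz',rpy,degrees=True)).as_rotvec()/np.pi
    d=np.linalg.norm(s)*300; 
    print('row',[round(float(x),3) for x in (*s,*w)],'rows>=%d'%np.ceil(max(d/41.7,np.linalg.norm(w)*180/7.16)))
def K():
    k=np.load('kiln.npy'); return k
def kw(x,y,z=0):
    k=K(); a=np.radians(k[2]); return np.array([k[0]+x*np.cos(a)-y*np.sin(a),k[1]+x*np.sin(a)+y*np.cos(a),z])
def wcam(f):
    o=get_obs(); c=eyes.read_camera('wrist'); M=np.array(c['mount'])
    A=R.from_euler('xyz',o['tool_rot'],degrees=True).as_matrix()
    c['rotation']=A@M[:3,:3]; c['origin']=o['tool_pos']+A@M[:3,3]
    np.savez(''+f+'.npz',**c); cv2.imwrite('pics/'+f+'.png',cv2.cvtColor(c['frame'],cv2.COLOR_RGB2BGR)); return c
def cloud(c):
    v,u=np.mgrid[0:384,0:512]; k=c['depth']
    P=np.stack([(u-c['cx'])/c['fx'],(v-c['cy'])/c['fy'],np.ones_like(k)],-1)*k[...,None]
    return P@c['rotation'].T+c['origin']
E
python3 - <<'E'
from h import *
c=ld('top1'); W=cloud(c)
yaw=np.radians(6)
ex=np.array([np.cos(yaw),np.sin(yaw)]);ey=np.array([-ex[1],ex[0]])
ctr=np.array([.5247,.114]); right=ctr@ey-.1925
o=ex*(ctr@ex+.02)+ey*(right+.135)
print(o); np.save('kiln.npy',[*o,6.])
def cp(U,V,z): return px(c,215+U/6-.5+.083,145+V/6,z)
print('dial',cp(170,137,.1735),kw(.05,-.075)); print('bolt',cp(119,285,.155),kw(-.035,-.034)); print('heat',cp(196,380,.17),kw(-.1,-.075))
print('index',cp(180,238,.13),kw(-.004,-.075),'jar',cp(634,323,.075))
print('corners',cp(252,50,.13),kw(.115,-.135),cp(297,465,.13),kw(-.155,-.135))
p=kw(-.06,-.05); print(p); 
o=get_obs(); go([.33,-.33,.36],[180,0,50]); go([p[0],p[1],.40],[180,0,90])
E
```

```text
[0.55060082 0.05890556]
dial [ 0.60706063 -0.01210132  0.1735    ] [ 0.60816655 -0.01045716  0.        ]
bolt [0.51769915 0.01966488 0.155     ] [0.51934653 0.02143332 0.        ]
heat [ 0.45591749 -0.02780973  0.17      ] [ 0.45898827 -0.02613643  0.        ]
index [ 0.55253294 -0.0177983   0.13      ] [ 0.55446237 -0.0161017   0.        ] jar [ 0.50700077 -0.31193763  0.075     ]
corners [ 0.67515355 -0.06391769  0.13      ] [ 0.67908219 -0.06333412  0.        ] [ 0.40856689 -0.09017892  0.13      ] [ 0.41056127 -0.09155681  0.        ]
[0.49615593 0.00290776 0.        ]
row [0.779, -0.82, -0.459, -0.0, -0.0, -0.195] rows>=9
row [1.601, -1.749, -0.592, -0.0, -0.0, -0.417] rows>=18
```

{"op": "servo_tool", "data": {
  "series": [
    [[0.2,-0.2,-0.46,0,0,-0.05,1],[0.779,-0.82,-0.46,0,0,-0.195,1],[0.779,-0.82,-0.46,0,0,-0.195,1],[0.779,-0.82,-0.46,0,0,-0.195,1],[0.779,-0.82,-0.46,0,0,-0.195,1],[0.779,-0.82,-0.46,0,0,-0.195,1],[0.779,-0.82,-0.46,0,0,-0.195,1],[0.779,-0.82,-0.46,0,0,-0.195,1],[0.779,-0.82,-0.46,0,0,-0.195,1],[0.779,-0.82,-0.46,0,0,-0.195,1],[0.779,-0.82,-0.46,0,0,-0.195,1],[0.779,-0.82,-0.46,0,0,-0.195,1]]
  ]
}}

```text
time_s: 1.2
tool_pos: [0.3295, -0.3305, 0.3605]
tool_rot: [180.0, 0.1, 50.0]
force: [-0.5, -0.4, -1.5]
grip_width: 0.0868
grasp_force: 0.0
```

```bash
python3 - <<'E'
from h import *
p=kw(-.06,-.05); o=get_obs(); print(o['time_s'],o['tool_pos'],o['tool_rot'],o['qpos']); go([p[0],p[1],.40],[180,0,90])
E
```

```text
1.2 [ 0.32946511 -0.3305317   0.36045308] [1.79990967e+02 6.10420750e-02 5.00328453e+01] [ 64.01094882  -5.3647085  -20.28099102  93.5200177   -1.79746557
  91.5000152    3.79696403]
row [1.209, -0.288, -0.133, -0.0, 0.0, -0.222] rows>=9
```

{"op": "servo_tool", "data": {
  "series": [
    [[0.3,-0.07,-0.11,0,0,-0.05,1],[1.0,-0.24,-0.13,0,0,-0.222,1],[1.0,-0.24,-0.13,0,0,-0.222,1],[1.0,-0.24,-0.13,0,0,-0.222,1],[1.0,-0.24,-0.13,0,0,-0.222,1],[1.0,-0.24,-0.13,0,0,-0.222,1],[1.0,-0.24,-0.13,0,0,-0.222,1],[1.0,-0.24,-0.13,0,0,-0.222,1],[1.0,-0.24,-0.13,0,0,-0.222,1],[1.0,-0.24,-0.13,0,0,-0.222,1]]
  ]
}}

```text
time_s: 2.03
tool_pos: [0.4675, -0.0549, 0.3988]
tool_rot: [-179.9, -0.0, 90.0]
force: [-0.3, -1.2, -0.9]
grip_width: 0.0872
grasp_force: 0.0
```

```bash
python3 - <<'E'
from h import *
o=get_obs(); print(o['time_s'],o['tool_pos'],o['tool_rot'],o['qpos'])
c=wcam('w1'); im=cv2.imread('pics/w1.png'); cv2.imwrite('pics/w1b.png',cv2.resize(im,(800,600),interpolation=cv2.INTER_CUBIC))
for n,q in dict(dial=kw(.05,-.075,.1735),idx=kw(-.004,-.075,.13),bolt=kw(-.035,-.034,.155),heat=kw(-.1,-.075,.174)).items(): print(n,(proj(c,q)*800/512).round(1))
E
```

```text
2.0333 [ 0.46748797 -0.05486267  0.39879814] [-1.79920613e+02 -2.03201917e-02  8.99976882e+01] [ 46.84210546  -4.67833264 -39.73957006  87.86669938  -3.01458834
  95.80743708   6.89314831]
dial [548.7 219.8]
idx [479.9 222.1]
bolt [449.8 183.5]
heat [385.  237.2]
```

View pics/w1b.png

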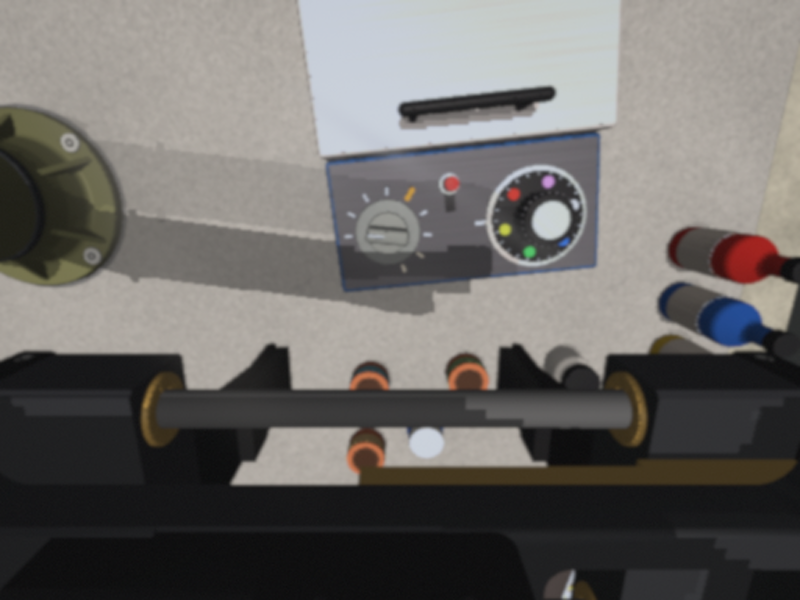

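The wrist view shows the dial knob at (551,220), the red dot at (513,195), pink at (548,182), blue at (564,242), green at (529,252), yellow at (505,230) and the index at (480,222). Predictions agree to about 2 mm. The heat pointer is near 0.2 rad.

```bash
python3 - <<'E'
from h import *
c=ld('w1'); k=K(); D=kw(.05,-.075)[:2]
pts=dict(red=(513,195,0),pink=(548,182,5.236),blue=(564,242,3.142),green=(529,252,2.094),yellow=(505,230,1.047))
Q=[px(c,u*.64,v*.64,.1395)[:2] for u,v,_ in pts.values()]
# opposite pairs give centre
print('centre',((Q[0]+Q[2])/2+ (Q[1]+Q[3])/2)/2,D)
C=((Q[0]+Q[2])/2+ (Q[1]+Q[3])/2)/2
for (n,(u,v,val)),q in zip(pts.items(),Q):
    d=q-C; th=np.arctan2(d[1],d[0]); idx=np.radians(180+k[2])
    print(n,np.linalg.norm(d),((idx-th)+val)%(2*np.pi))
a,b=px(c,370*.64,228*.64,.174),px(c,408*.64,233*.64,.174); print(np.degrees(np.arctan2(*(b-a)[1::-1])))
h1,h2=px(c,405*.64,108*.64,.215),px(c,550*.64,93*.64,.215); print(h1,h2,np.degrees(np.arctan2(*(h2-h1)[1::-1])),kw(-.02,.025))
o=get_obs(); 
go([D[0],D[1],.24],[180,0,130]);go([D[0],D[1],.24],[180,0,0])
E
```

```text
centre [ 0.61038108 -0.01163849] [ 0.60816655 -0.01045716]
red 0.035073262978297624 0.7960033660508352
pink 0.03503351044665201 0.7971730484268438
blue 0.03626181996153983 0.8066419765082138
green 0.03413028103500801 0.8214746073063672
yellow 0.034365800301209885 0.8119527128453052
-7.438436404786074
[0.47564818 0.07639998 0.215     ] [0.58468901 0.08670603 0.215     ] 5.399302265064469 [0.52809718 0.08167804 0.        ]
row [0.154, 0.471, 0.528, -0.001, -0.0, -0.223] rows>=6
row [0.154, 0.471, 0.528, -0.0, 0.0, 0.499] rows>=13
```

{"op": "servo_tool", "data": {
  "series": [
    [[0.05,0.15,0.1,0,0,-0.03,1],[0.146,0.472,0.53,0,0,-0.306,1],[0.146,0.472,0.53,0,0,-0.306,1],[0.146,0.472,0.53,0,0,-0.306,1],[0.146,0.472,0.53,0,0,-0.306,1],[0.146,0.472,0.53,0,0,-0.306,1],[0.146,0.472,0.53,0,0,-0.306,1],[0.146,0.472,0.53,0,0,-0.306,1],[0.146,0.472,0.53,0,0,-0.306,1],[0.146,0.472,0.53,0,0,-0.306,1],[0.146,0.472,0.53,0,0,-0.306,1]]
  ]
}}

```text
time_s: 3.0
tool_pos: [0.6088, -0.0122, 0.2402]
tool_rot: [-179.9, 0.0, 144.8]
force: [0.9, 0.4, -0.3]
grip_width: 0.0871
grasp_force: 0.0
```

{"op": "servo_tool", "data": {
  "series": [
    [[0,0,0,0,0,-0.306,1],[0,0,0,0,0,-0.306,1],[0,0,0,0,0,-0.306,1],[0,0,0,0,0,-0.306,1],[0,0,0,0,0,-0.306,1],[0,0,0,0,0,-0.306,1],[0,0,0,0,0,-0.306,1],[0,0,0,0,0,-0.306,1],[0,0,0,0,0,-0.306,1],[0,0,0,0,0,-0.306,1]]
  ]
}}

```text
time_s: 3.83
tool_pos: [0.609, -0.0109, 0.2406]
tool_rot: [-180.0, -0.0, -160.1]
force: [0.3, -0.1, 0.2]
grip_width: 0.087
grasp_force: 0.0
```

```bash
python3 - <<'E'
from h import *
o=get_obs(); print(o['time_s'],o['tool_pos'],o['tool_rot'],o['qpos'])
go([.609,-.0112,.151],[180,0,200])
c=ld('w1'); M=c['mount']; print(M.round(3).tolist(),c['fx'])
E
```

```text
3.8333 [ 0.60895051 -0.01089467  0.24056971] [-1.79962160e+02 -1.15000216e-02 -1.60122122e+02] [ 44.82846376  22.71115289 -59.87411204  86.24691953  19.72869951
  82.36690374  94.14900749]
row [0.0, -0.001, 0.299, -0.0, -0.0, -0.001] rows>=3
[[-0.0, -0.963, -0.27, 0.075], [1.0, -0.0, -0.0, -0.0], [0.0, -0.27, 0.963, -0.162], [0.0, 0.0, 0.0, 1.0]] 267.5717597582643
```

{"op": "servo_tool", "data": {
  "series": [
    [[0,0,0.1,0,0,0,1],[0,0,0.2,0,0,0,1],[0,0,0.3,0,0,0,1],[0,0,0.3,0,0,0,0.3],[0,0,0.3,0,0,0,0.3],[0,0,0.3,0,0,0,0.3],[0,0,0.3,0,0,0,0.3],[0,0,0.3,0,0,0,0.3],[0,0,0.3,0,0,0,0.3]]
  ],
  "grip_force": 30
}}

```text
time_s: 4.58
tool_pos: [0.6099, -0.01, 0.1521]
tool_rot: [-179.9, 0.1, -159.9]
force: [0.4, -0.3, -0.1]
grip_width: 0.0548
grasp_force: 0.0
```

```bash
python3 - <<'E'
from h import *
o=get_obs(); print(o['time_s'],o['tool_pos'],o['tool_rot'],o['qpos'],o['force'],o['grip_width'],o['grasp_force'])
c=wcam('w2'); print(proj(c,kw(.05,-.075,.1395)))
cv2.imwrite('pics/w2b.png',cv2.resize(cv2.imread('pics/w2.png'),(800,600)))
E
```

```text
4.5833 [ 0.60989717 -0.0099869   0.1520828 ] [-1.79928736e+02  1.18268778e-01 -1.59861897e+02] [ 43.57577633  26.28645025 -57.90213474  92.94024709  23.08168161
  73.55949819  91.86454994] [ 0.38780703 -0.3018632  -0.0732325 ] 0.054807646999140855 0.0
[250.63801799 225.49856007]
```

View pics/w2b.png

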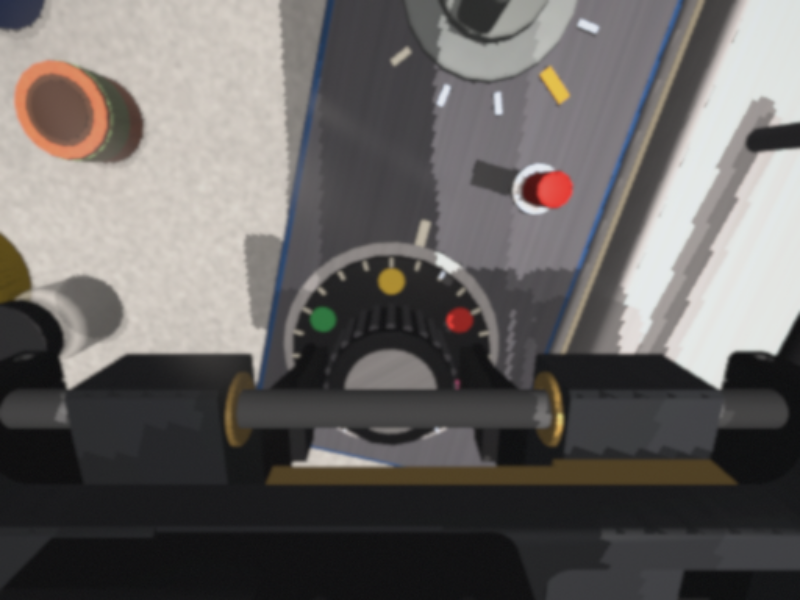

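Gripped view: the knob sits centred between the fingers, with red at (459,320), yellow at (391,281), green at (323,319) and the index line at (423,233). The dots stay visible on the camera side while I turn. Now the first clockwise stroke.

{"op": "servo_tool", "data": {
  "series": [
    [[0,0,0,0,0,0,0.3],[0,0,0,0,0,0,0.3],[0,0,0,0,0,0,0.3],[0,0,0,0,0,0.02,0.3],[0,0,0,0,0,0.06,0.3],[0,0,0,0,0,0.1,0.3],[0,0,0,0,0,0.135,0.3],[0,0,0,0,0,0.17,0.3],[0,0,0,0,0,0.205,0.3],[0,0,0,0,0,0.24,0.3],[0,0,0,0,0,0.27,0.3],[0,0,0,0,0,0.3,0.3]]
  ]
}}

```text
time_s: 5.63
tool_pos: [0.6101, -0.0111, 0.1516]
tool_rot: [180.0, 0.2, 145.9]
force: [1.3, -2.4, 4.6]
grip_width: 0.0472
grasp_force: 30.0
```

```bash
cat >> h.py <<'E'
from scipy.optimize import least_squares
def dial(c,dbg=False):
    D=np.array([.609,-.0112]); k=K()
    v,u=np.mgrid[0:384,0:512].astype(float)
    d=np.stack([(u-c['cx'])/c['fx'],(v-c['cy'])/c['fy'],np.ones_like(u)],-1)@c['rotation'].T
    s=(.1395-c['origin'][2])/d[...,2]; P=c['origin']+d*s[...,None]
    r=np.hypot(P[...,0]-D[0],P[...,1]-D[1])
    hsv=cv2.cvtColor(c['frame'],cv2.COLOR_RGB2HSV).astype(int); H,S,V=[hsv[...,i] for i in range(3)]
    ok=(s>0)&(abs(r-.0345)<.010)&(S>110)&(V>60)
    col=dict(red=((H<8)|(H>172),0),yellow=((H>18)&(H<34),1.047),green=((H>45)&(H<80),2.094),blue=((H>100)&(H<125),3.142))
    col2={'pink':((H>140)&(H<168),5.236)}
    L=[]
    for n,(m,val) in {**col,**col2}.items():
        o=ok if n!='pink' else (s>0)&(abs(r-.0345)<.010)&(S>50)&(V>90)
        nn,lab,st,ce=cv2.connectedComponentsWithStats((m&o).astype(np.uint8))
        if nn<2: continue
        i=1+st[1:,4].argmax()
        if st[i,4]<25: continue
        L.append((n,val,px(c,ce[i,0],ce[i,1],.1395)[:2],int(st[i,4])))
    idx=np.radians(180+k[2])
    f=lambda q: np.concatenate([q[:2]+.0345*np.array([np.cos(idx-q[2]+v),np.sin(idx-q[2]+v)])-p for n,v,p,a in L]+[.3*(q[:2]-D)])
    best=min((least_squares(f,[*D,g]) for g in np.arange(0,6.28,1)),key=lambda b:b.cost)
    print('dial %.3f'%(best.x[2]%(2*np.pi)),'ctr',best.x[:2].round(4),'cost %.1e'%best.cost,[(n,a) for n,v,p,a in L])
def st():
    o=get_obs(); print(o['time_s'],o['tool_pos'].round(4),o['tool_rot'].round(1),'q',o['qpos'].round(0),'F',o['force'].round(1),'T',o['wrist_torque'].round(2),'w %.4f'%o['grip_width'],o['grasp_force'])
E
python3 - <<'E'
from h import *
st()
for f in('w1','w2'): dial(ld(f))
dial(wcam('w3'))
E
```

```text
5.6333 [ 0.6101 -0.0111  0.1516] [180.    0.2 145.9] q [ 37.  22. -48.  93.  17.  72.  42.] F [ 1.3 -2.4  4.6] T [-0.59 -0.4   0.05] w 0.0472 29.993613520637155
dial 0.813 ctr [ 0.61   -0.0108] cost 2.5e-06 [('red', 59), ('yellow', 48), ('green', 44), ('blue', 31), ('pink', 73)]
dial 0.806 ctr [ 0.6098 -0.0104] cost 6.3e-08 [('red', 254), ('yellow', 269), ('green', 221)]
dial 1.753 ctr [ 0.6098 -0.0105] cost 6.8e-08 [('red', 247), ('yellow', 258), ('green', 224)]
```

{"op": "servo_tool", "data": {
  "series": [
    [[0,0,0,0,0,0.035,0.3],[0,0,0,0,0,0.07,0.3],[0,0,0,0,0,0.105,0.3],[0,0,0,0,0,0.14,0.3],[0,0,0,0,0,0.175,0.3],[0,0,0,0,0,0.21,0.3],[0,0,0,0,0,0.245,0.3],[0,0,0,0,0,0.28,0.3],[0,0,0,0,0,0.315,0.3],[0,0,0,0,0,0.35,0.3],[0,0,0,0,0,0.385,0.3],[0,0,0,0,0,0.42,0.3]]
  ]
}}

```text
time_s: 6.68
tool_pos: [0.6102, -0.011, 0.1516]
tool_rot: [179.8, 0.0, 70.3]
force: [0.3, -3.6, 5.1]
grip_width: 0.0474
grasp_force: 30.0
```

{"op": "servo_tool", "data": {
  "series": [
    [[0,0,0,0,0,0.035,0.3],[0,0,0,0,0,0.07,0.3],[0,0,0,0,0,0.105,0.3],[0,0,0,0,0,0.14,0.3],[0,0,0,0,0,0.175,0.3],[0,0,0,0,0,0.21,0.3],[0,0,0,0,0,0.245,0.3],[0,0,0,0,0,0.28,0.3],[0,0,0,0,0,0.315,0.3],[0,0,0,0,0,0.35,0.3],[0,0,0,0,0,0.385,0.3],[0,0,0,0,0,0.42,0.3]]
  ]
}}

```text
time_s: 7.68
tool_pos: [0.6103, -0.0112, 0.1516]
tool_rot: [179.9, -0.2, -5.3]
force: [1.6, -3.0, 5.6]
grip_width: 0.0477
grasp_force: 30.0
```

```bash
python3 - <<'E'
from h import *
st()
k=np.load('kiln.npy'); k[0]+=.0015; np.save('kiln.npy',k)
dial(wcam('w4'))
E
```

```text
7.6833 [ 0.6103 -0.0112  0.1516] [179.9  -0.2  -5.3] q [  18.   18.  -24.   94.    8.   70. -102.] F [ 1.6 -3.   5.6] T [-0.67 -0.37  0.05] w 0.0477 29.9917906941846
dial 4.389 ctr [ 0.6095 -0.0104] cost 4.3e-08 [('red', 253), ('yellow', 272), ('green', 230)]
```

{"op": "servo_tool", "data": {
  "series": [
    [[0,0,0,0,0,0,0.72],[0,0,0,0,0,0,0.72],[0,0,0,0,0,0,0.72],[0,0,0,0,0,-0.02,0.72],[0,0,0,0,0,-0.055,0.72],[0,0,0,0,0,-0.09,0.72],[0,0,0,0,0,-0.125,0.72],[0,0,0,0,0,-0.16,0.72],[0,0,0,0,0,-0.195,0.72],[0,0,0,0,0,-0.23,0.72],[0,0,0,0,0,-0.265,0.72],[0,0,0,0,0,-0.3,0.72]]
  ]
}}

```text
time_s: 8.73
tool_pos: [0.6082, -0.0091, 0.1496]
tool_rot: [-179.9, 0.0, 49.4]
force: [-0.6, -0.2, -0.1]
grip_width: 0.0628
grasp_force: 0.0
```

{"op": "servo_tool", "data": {
  "series": [
    [[0,0,0,0,0,-0.038,0.72],[0,0,0,0,0,-0.076,0.72],[0,0,0,0,0,-0.114,0.72],[0,0,0,0,0,-0.152,0.72],[0,0,0,0,0,-0.19,0.72],[0,0,0,0,0,-0.228,0.72],[0,0,0,0,0,-0.266,0.72],[0,0,0,0,0,-0.304,0.72],[0,0,0,0,0,-0.342,0.72],[0,0,0,0,0,-0.38,0.72],[0,0,0,0,0,-0.418,0.72],[0,0,0,0,0,-0.45,0.72]]
  ]
}}

```text
time_s: 9.73
tool_pos: [0.6082, -0.0092, 0.1497]
tool_rot: [-180.0, -0.1, 130.4]
force: [-0.4, -0.6, -0.6]
grip_width: 0.0627
grasp_force: 0.0
```

{"op": "servo_tool", "data": {
  "series": [
    [[0,0,0,0,0,-0.038,0.72],[0,0,0,0,0,-0.076,0.72],[0,0,0,0,0,-0.114,0.72],[0,0,0,0,0,-0.152,0.72],[0,0,0,0,0,-0.19,0.72],[0,0,0,0,0,-0.228,0.72],[0,0,0,0,0,-0.266,0.72],[0,0,0,0,0,-0.304,0.72],[0,0,0,0,0,-0.342,0.72],[0,0,0,0,0,-0.38,0.72],[0,0,0,0,0,-0.39,0.72],[0,0,0,0,0,-0.39,0.72]]
  ]
}}

```text
time_s: 10.73
tool_pos: [0.6083, -0.0094, 0.1498]
tool_rot: [179.9, -0.1, -159.7]
force: [0.6, 0.3, -0.8]
grip_width: 0.0627
grasp_force: 0.0
```

```bash
python3 - <<'E'
from h import *
st(); dial(wcam('w5'))
E
```

```text
10.7333 [ 0.6083 -0.0094  0.1498] [ 1.799e+02 -1.000e-01 -1.597e+02] q [ 43.  26. -57.  93.  23.  73.  92.] F [ 0.6  0.3 -0.8] T [ 0.05 -0.1   0.05] w 0.0627 0.0
dial 4.386 ctr [ 0.6093 -0.0092] cost 8.9e-06 [('red', 43), ('blue', 157)]
```

{"op": "servo_tool", "data": {
  "series": [
    [[-0.003,-0.006,0,0,0,0,0.3],[-0.003,-0.006,0,0,0,0,0.3],[-0.003,-0.006,0,0,0,0,0.3],[-0.003,-0.006,0,0,0,0,0.3],[-0.003,-0.006,0,0,0,0.02,0.3],[-0.003,-0.006,0,0,0,0.06,0.3],[-0.003,-0.006,0,0,0,0.1,0.3],[-0.003,-0.006,0,0,0,0.14,0.3],[-0.003,-0.006,0,0,0,0.18,0.3],[-0.003,-0.006,0,0,0,0.22,0.3],[-0.003,-0.006,0,0,0,0.26,0.3],[-0.003,-0.006,0,0,0,0.3,0.3]]
  ]
}}

```text
time_s: 11.78
tool_pos: [0.6103, -0.0113, 0.1505]
tool_rot: [-180.0, -0.0, 146.1]
force: [-0.4, 0.1, -1.1]
grip_width: 0.0474
grasp_force: 30.0
```

{"op": "servo_tool", "data": {
  "series": [
    [[0,0,0,0,0,0.035,0.3],[0,0,0,0,0,0.07,0.3],[0,0,0,0,0,0.105,0.3],[0,0,0,0,0,0.14,0.3],[0,0,0,0,0,0.175,0.3],[0,0,0,0,0,0.21,0.3],[0,0,0,0,0,0.245,0.3],[0,0,0,0,0,0.28,0.3],[0,0,0,0,0,0.315,0.3],[0,0,0,0,0,0.35,0.3],[0,0,0,0,0,0.385,0.3],[0,0,0,0,0,0.42,0.3]]
  ]
}}

```text
time_s: 12.78
tool_pos: [0.6101, -0.0114, 0.1505]
tool_rot: [-180.0, 0.0, 70.5]
force: [-1.4, -0.6, -0.2]
grip_width: 0.0473
grasp_force: 30.0
```

{"op": "servo_tool", "data": {
  "series": [
    [[0,0,0,0,0,0.035,0.3],[0,0,0,0,0,0.07,0.3],[0,0,0,0,0,0.105,0.3],[0,0,0,0,0,0.14,0.3],[0,0,0,0,0,0.175,0.3],[0,0,0,0,0,0.21,0.3],[0,0,0,0,0,0.245,0.3],[0,0,0,0,0,0.28,0.3],[0,0,0,0,0,0.315,0.3],[0,0,0,0,0,0.35,0.3],[0,0,0,0,0,0.385,0.3],[0,0,0,0,0,0.42,0.3]]
  ]
}}

```text
time_s: 13.78
tool_pos: [0.61, -0.0112, 0.1504]
tool_rot: [180.0, 0.1, -5.1]
force: [-0.9, 0.4, 0.5]
grip_width: 0.0469
grasp_force: 30.0
```

```bash
python3 - <<'E'
from h import *
st(); dial(wcam('w6'))
E
```

```text
13.7833 [ 0.61   -0.0112  0.1504] [ 1.8e+02  1.0e-01 -5.1e+00] q [  18.   18.  -23.   94.    7.   70. -102.] F [-0.9  0.4  0.5] T [0.03 0.22 0.12] w 0.0469 29.99144996982068
dial 1.618 ctr [ 0.6091 -0.013 ] cost 1.6e-07 [('blue', 78)]
```

{"op": "servo_tool", "data": {
  "series": [
    [[0,0,0,0,0,0,0.72],[0,0,0,0,0,0,0.72],[0,0,0,0,0,0,0.72],[0,0,0,0,0,-0.02,0.72],[0,0,0,0,0,-0.055,0.72],[0,0,0,0,0,-0.09,0.72],[0,0,0,0,0,-0.125,0.72],[0,0,0,0,0,-0.16,0.72],[0,0,0,0,0,-0.195,0.72],[0,0,0,0,0,-0.23,0.72],[0,0,0,0,0,-0.265,0.72],[0,0,0,0,0,-0.3,0.72]]
  ]
}}

```text
time_s: 14.83
tool_pos: [0.6106, -0.0115, 0.1506]
tool_rot: [180.0, -0.0, 49.6]
force: [0.3, 0.3, -0.7]
grip_width: 0.0629
grasp_force: 0.0
```

{"op": "servo_tool", "data": {
  "series": [
    [[0,0,0,0,0,-0.038,0.72],[0,0,0,0,0,-0.076,0.72],[0,0,0,0,0,-0.114,0.72],[0,0,0,0,0,-0.152,0.72],[0,0,0,0,0,-0.19,0.72],[0,0,0,0,0,-0.228,0.72],[0,0,0,0,0,-0.266,0.72],[0,0,0,0,0,-0.304,0.72],[0,0,0,0,0,-0.342,0.72],[0,0,0,0,0,-0.38,0.72],[0,0,0,0,0,-0.418,0.72],[0,0,0,0,0,-0.45,0.72]]
  ]
}}

```text
time_s: 15.83
tool_pos: [0.6106, -0.0116, 0.1506]
tool_rot: [180.0, 0.0, 130.6]
force: [0.1, 0.4, -0.1]
grip_width: 0.0628
grasp_force: 0.0
```

{"op": "servo_tool", "data": {
  "series": [
    [[0,0,0,0,0,-0.038,0.72],[0,0,0,0,0,-0.076,0.72],[0,0,0,0,0,-0.114,0.72],[0,0,0,0,0,-0.152,0.72],[0,0,0,0,0,-0.19,0.72],[0,0,0,0,0,-0.228,0.72],[0,0,0,0,0,-0.266,0.72],[0,0,0,0,0,-0.304,0.72],[0,0,0,0,0,-0.342,0.72],[0,0,0,0,0,-0.38,0.72],[0,0,0,0,0,-0.39,0.72],[0,0,0,0,0,-0.39,0.72]]
  ]
}}

```text
time_s: 16.83
tool_pos: [0.6106, -0.0117, 0.1505]
tool_rot: [180.0, 0.0, -159.5]
force: [1.2, -0.1, -0.4]
grip_width: 0.0626
grasp_force: 0.0
```

{"op": "servo_tool", "data": {
  "series": [
    [[0,0,0,0,0,0,0.3],[0,0,0,0,0,0,0.3],[0,0,0,0,0,0,0.3],[0,0,0,0,0,0,0.3],[0,0,0,0,0,0.02,0.3],[0,0,0,0,0,0.06,0.3],[0,0,0,0,0,0.1,0.3],[0,0,0,0,0,0.14,0.3],[0,0,0,0,0,0.18,0.3],[0,0,0,0,0,0.22,0.3],[0,0,0,0,0,0.26,0.3],[0,0,0,0,0,0.3,0.3]]
  ]
}}

```text
time_s: 17.83
tool_pos: [0.6104, -0.0113, 0.1506]
tool_rot: [-180.0, 0.0, 146.4]
force: [-0.8, 0.6, 0.2]
grip_width: 0.0473
grasp_force: 30.0
```

{"op": "servo_tool", "data": {
  "series": [
    [[0,0,0,0,0,0.035,0.3],[0,0,0,0,0,0.07,0.3],[0,0,0,0,0,0.105,0.3],[0,0,0,0,0,0.14,0.3],[0,0,0,0,0,0.175,0.3],[0,0,0,0,0,0.21,0.3],[0,0,0,0,0,0.245,0.3],[0,0,0,0,0,0.28,0.3],[0,0,0,0,0,0.315,0.3],[0,0,0,0,0,0.35,0.3],[0,0,0,0,0,0.385,0.3],[0,0,0,0,0,0.42,0.3]]
  ]
}}

```text
time_s: 18.83
tool_pos: [0.6101, -0.0114, 0.1506]
tool_rot: [-180.0, 0.0, 70.8]
force: [-1.1, 0.4, 1.3]
grip_width: 0.0474
grasp_force: 30.0
```

```bash
python3 - <<'E'
from h import *
st(); dial(wcam('w7'))
E
```

```text
18.8333 [ 0.6101 -0.0114  0.1506] [-180.     0.    70.8] q [ 26.  19. -34.  93.  11.  71. -29.] F [-1.1  0.4  1.3] T [-0.05  0.21  0.06] w 0.0474 29.99155002180487
dial 3.950 ctr [ 0.6096 -0.0105] cost 4.2e-08 [('yellow', 261), ('green', 243), ('blue', 233)]
```

{"op": "servo_tool", "data": {
  "series": [
    [[0,0,0,0,0,0.035,0.3],[0,0,0,0,0,0.07,0.3],[0,0,0,0,0,0.105,0.3],[0,0,0,0,0,0.14,0.3],[0,0,0,0,0,0.175,0.3],[0,0,0,0,0,0.21,0.3],[0,0,0,0,0,0.245,0.3],[0,0,0,0,0,0.28,0.3],[0,0,0,0,0,0.315,0.3],[0,0,0,0,0,0.35,0.3],[0,0,0,0,0,0.385,0.3],[0,0,0,0,0,0.409,0.3]]
  ]
}}

```text
time_s: 19.88
tool_pos: [0.61, -0.0112, 0.1506]
tool_rot: [180.0, 0.1, -2.6]
force: [-1.7, -0.4, 0.6]
grip_width: 0.0474
grasp_force: 30.0
```

```bash
python3 - <<'E'
from h import *
st(); dial(wcam('w8'))
E
```

```text
19.8833 [ 0.61   -0.0112  0.1506] [ 1.8e+02  1.0e-01 -2.6e+00] q [  18.   18.  -23.   94.    7.   70. -100.] F [-1.7 -0.4  0.6] T [0.1  0.42 0.07] w 0.0474 29.995865668170154
dial 5.229 ctr [ 0.6095 -0.0104] cost 4.4e-08 [('yellow', 264), ('green', 233), ('blue', 246)]
```

Pink is on the index. Now anticlockwise by 420° (stroke −1.14, return, then −1.19).

{"op": "servo_tool", "data": {
  "series": [
    [[0,0,0,0,0,-0.035,0.3],[0,0,0,0,0,-0.07,0.3],[0,0,0,0,0,-0.105,0.3],[0,0,0,0,0,-0.14,0.3],[0,0,0,0,0,-0.175,0.3],[0,0,0,0,0,-0.21,0.3],[0,0,0,0,0,-0.245,0.3],[0,0,0,0,0,-0.28,0.3],[0,0,0,0,0,-0.315,0.3],[0,0,0,0,0,-0.35,0.3],[0,0,0,0,0,-0.385,0.3],[0,0,0,0,0,-0.42,0.3]]
  ]
}}

```text
time_s: 20.93
tool_pos: [0.6102, -0.0114, 0.1506]
tool_rot: [-180.0, 0.0, 73.6]
force: [-0.6, 0.5, 1.4]
grip_width: 0.047
grasp_force: 30.0
```

{"op": "servo_tool", "data": {
  "series": [
    [[0,0,0,0,0,-0.035,0.3],[0,0,0,0,0,-0.07,0.3],[0,0,0,0,0,-0.105,0.3],[0,0,0,0,0,-0.14,0.3],[0,0,0,0,0,-0.175,0.3],[0,0,0,0,0,-0.21,0.3],[0,0,0,0,0,-0.245,0.3],[0,0,0,0,0,-0.28,0.3],[0,0,0,0,0,-0.315,0.3],[0,0,0,0,0,-0.35,0.3],[0,0,0,0,0,-0.385,0.3],[0,0,0,0,0,-0.42,0.3]]
  ]
}}

```text
time_s: 21.93
tool_pos: [0.6104, -0.0113, 0.1506]
tool_rot: [-180.0, -0.0, 149.2]
force: [-0.4, 0.1, 0.6]
grip_width: 0.0475
grasp_force: 30.0
```

{"op": "servo_tool", "data": {
  "series": [
    [[0,0,0,0,0,-0.035,0.3],[0,0,0,0,0,-0.07,0.3],[0,0,0,0,0,-0.105,0.3],[0,0,0,0,0,-0.14,0.3],[0,0,0,0,0,-0.175,0.3],[0,0,0,0,0,-0.21,0.3],[0,0,0,0,0,-0.245,0.3],[0,0,0,0,0,-0.28,0.3],[0,0,0,0,0,-0.3,0.3],[0,0,0,0,0,-0.3,0.3]]
  ]
}}

```text
time_s: 22.77
tool_pos: [0.6104, -0.0112, 0.1506]
tool_rot: [180.0, 0.0, -157.0]
force: [-0.3, 0.0, 1.2]
grip_width: 0.0474
grasp_force: 30.0
```

```bash
python3 - <<'E'
from h import *
st(); dial(wcam('w9'))
E
```

```text
22.7667 [ 0.6104 -0.0112  0.1506] [ 180.    0. -157.] q [ 43.  26. -57.  93.  22.  73.  95.] F [-0.3  0.   1.2] T [0.18 0.17 0.06] w 0.0474 29.997893110848963
dial 1.645 ctr [ 0.6098 -0.0104] cost 7.8e-08 [('yellow', 268), ('green', 231), ('blue', 240)]
```

{"op": "servo_tool", "data": {
  "series": [
    [[0,0,0,0,0,0,0.72],[0,0,0,0,0,0,0.72],[0,0,0,0,0,0,0.72],[0,0,0,0,0,0.02,0.72],[0,0,0,0,0,0.055,0.72],[0,0,0,0,0,0.09,0.72],[0,0,0,0,0,0.125,0.72],[0,0,0,0,0,0.16,0.72],[0,0,0,0,0,0.195,0.72],[0,0,0,0,0,0.23,0.72],[0,0,0,0,0,0.265,0.72],[0,0,0,0,0,0.3,0.72]]
  ]
}}

```text
time_s: 23.82
tool_pos: [0.6106, -0.0116, 0.1506]
tool_rot: [-180.0, 0.0, 148.4]
force: [-0.7, 0.3, 0.4]
grip_width: 0.063
grasp_force: 0.0
```

{"op": "servo_tool", "data": {
  "series": [
    [[0,0,0,0,0,0.038,0.72],[0,0,0,0,0,0.076,0.72],[0,0,0,0,0,0.114,0.72],[0,0,0,0,0,0.152,0.72],[0,0,0,0,0,0.19,0.72],[0,0,0,0,0,0.228,0.72],[0,0,0,0,0,0.266,0.72],[0,0,0,0,0,0.304,0.72],[0,0,0,0,0,0.342,0.72],[0,0,0,0,0,0.38,0.72],[0,0,0,0,0,0.418,0.72],[0,0,0,0,0,0.45,0.72]]
  ]
}}

```text
time_s: 24.82
tool_pos: [0.6106, -0.0115, 0.1506]
tool_rot: [180.0, 0.0, 67.3]
force: [0.2, -0.4, -0.0]
grip_width: 0.0626
grasp_force: 0.0
```

{"op": "servo_tool", "data": {
  "series": [
    [[0,0,0,0,0,0.038,0.72],[0,0,0,0,0,0.076,0.72],[0,0,0,0,0,0.114,0.72],[0,0,0,0,0,0.152,0.72],[0,0,0,0,0,0.19,0.72],[0,0,0,0,0,0.228,0.72],[0,0,0,0,0,0.266,0.72],[0,0,0,0,0,0.304,0.72],[0,0,0,0,0,0.342,0.72],[0,0,0,0,0,0.38,0.72],[0,0,0,0,0,0.39,0.72],[0,0,0,0,0,0.39,0.72]]
  ]
}}

```text
time_s: 25.82
tool_pos: [0.6106, -0.0115, 0.1506]
tool_rot: [180.0, -0.0, -2.6]
force: [-0.1, -0.9, -0.1]
grip_width: 0.0627
grasp_force: 0.0
```

{"op": "servo_tool", "data": {
  "series": [
    [[0,0,0,0,0,0,0.3],[0,0,0,0,0,0,0.3],[0,0,0,0,0,0,0.3],[0,0,0,0,0,0,0.3],[0,0,0,0,0,-0.02,0.3],[0,0,0,0,0,-0.06,0.3],[0,0,0,0,0,-0.1,0.3],[0,0,0,0,0,-0.14,0.3],[0,0,0,0,0,-0.18,0.3],[0,0,0,0,0,-0.22,0.3],[0,0,0,0,0,-0.26,0.3],[0,0,0,0,0,-0.3,0.3]]
  ]
}}

```text
time_s: 26.82
tool_pos: [0.6104, -0.011, 0.1505]
tool_rot: [-180.0, -0.0, 51.6]
force: [-1.2, 0.9, 0.4]
grip_width: 0.0477
grasp_force: 30.0
```

{"op": "servo_tool", "data": {
  "series": [
    [[0,0,0,0,0,-0.035,0.3],[0,0,0,0,0,-0.07,0.3],[0,0,0,0,0,-0.105,0.3],[0,0,0,0,0,-0.14,0.3],[0,0,0,0,0,-0.175,0.3],[0,0,0,0,0,-0.21,0.3],[0,0,0,0,0,-0.245,0.3],[0,0,0,0,0,-0.28,0.3],[0,0,0,0,0,-0.315,0.3],[0,0,0,0,0,-0.35,0.3],[0,0,0,0,0,-0.385,0.3],[0,0,0,0,0,-0.42,0.3]]
  ]
}}

```text
time_s: 27.82
tool_pos: [0.61, -0.011, 0.1505]
tool_rot: [-180.0, -0.1, 127.1]
force: [-1.2, 0.8, 0.3]
grip_width: 0.0474
grasp_force: 30.0
```

```bash
python3 - <<'E'
from h import *
st(); dial(wcam('w10'))
E
```

```text
27.8167 [ 0.61   -0.011   0.1505] [-1.800e+02 -1.000e-01  1.271e+02] q [ 33.  21. -42.  93.  15.  71.  25.] F [-1.2  0.8  0.3] T [ 0.25  0.17 -0.11] w 0.0474 29.996497412212193
dial 5.672 ctr [ 0.6096 -0.0073] cost 2.4e-06 [('blue', 60), ('pink', 97)]
```

{"op": "servo_tool", "data": {
  "series": [
    [[0,0,0,0,0,-0.035,0.3],[0,0,0,0,0,-0.07,0.3],[0,0,0,0,0,-0.105,0.3],[0,0,0,0,0,-0.14,0.3],[0,0,0,0,0,-0.175,0.3],[0,0,0,0,0,-0.21,0.3],[0,0,0,0,0,-0.245,0.3],[0,0,0,0,0,-0.28,0.3],[0,0,0,0,0,-0.315,0.3],[0,0,0,0,0,-0.35,0.3],[0,0,0,0,0,-0.385,0.3],[0,0,0,0,0,-0.42,0.3]]
  ]
}}

```text
time_s: 28.87
tool_pos: [0.6099, -0.0113, 0.1505]
tool_rot: [180.0, -0.1, -157.4]
force: [-2.1, 0.3, 0.6]
grip_width: 0.0477
grasp_force: 30.0
```

```bash
python3 - <<'E'
from h import *
st(); dial(wcam('w11'))
cv2.imwrite('pics/w11b.png',cv2.imread('pics/w11.png')[100:300,100:400])
E
```

```text
28.8667 [ 0.6099 -0.0113  0.1505] [ 1.800e+02 -1.000e-01 -1.574e+02] q [ 42.  26. -56.  93.  22.  73.  95.] F [-2.1  0.3  0.6] T [ 0.26  0.27 -0.05] w 0.0477 29.996429183520377
dial 4.336 ctr [ 0.6075 -0.0083] cost 5.4e-07 [('blue', 62)]
```

View pics/w11b.png

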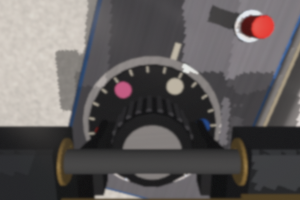

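{"op": "servo_tool", "data": {
  "series": [
    [[0,0,0,0,0,-0.03,0.3],[0,0,0,0,0,-0.049,0.3],[0,0,0,0,0,-0.049,0.3],[0,0,0,0,0,-0.049,0.3]]
  ]
}}

```text
time_s: 29.25
tool_pos: [0.6099, -0.0114, 0.1505]
tool_rot: [180.0, -0.1, -149.0]
force: [-2.9, 0.7, 3.0]
grip_width: 0.0471
grasp_force: 30.0
```

```bash
python3 - <<'E'
from h import *
st(); c=wcam('w12'); dial(c)
# white dot + pink: grey-bright blob near radius .0345
D=np.array([.6097,-.0105]); v,u=np.mgrid[0:384,0:512].astype(float)
d=np.stack([(u-c['cx'])/c['fx'],(v-c['cy'])/c['fy'],np.ones_like(u)],-1)@c['rotation'].T
s=(.1395-c['origin'][2])/d[...,2]; P=c['origin']+d*s[...,None]; r=np.hypot(P[...,0]-D[0],P[...,1]-D[1])
m=(abs(r-.0345)<.0045)&(v>150)&(v<230)&(c['frame'].min(-1)>90)
n,l,S,ce=cv2.connectedComponentsWithStats(m.astype(np.uint8))
for i in range(1,n):
    if S[i,4]>40:
        q=px(c,*ce[i],.1395)[:2]-D; print(S[i,4],ce[i],np.linalg.norm(q),(np.radians(186)-np.arctan2(q[1],q[0])+4.189)%6.283)
E
```

```text
29.25 [ 0.6099 -0.0114  0.1505] [ 1.80e+02 -1.00e-01 -1.49e+02] q [ 43.  26. -58.  93.  23.  74. 103.] F [-2.9  0.7  3. ] T [0.36 0.69 0.04] w 0.0471 29.999476242810488
dial 4.187 ctr [ 0.6072 -0.0088] cost 4.3e-07 [('blue', 73)]
214 [274.38785047 185.78037383] 0.03444865023037406 4.209303652927743
164 [222.71341463 189.31707317] 0.0344252081901265 3.158108231490089
```

{"op": "servo_tool", "data": {
  "series": [
    [[0,0,0,0,0,0.035,0.3],[0,0,0,0,0,0.07,0.3],[0,0,0,0,0,0.105,0.3],[0,0,0,0,0,0.14,0.3],[0,0,0,0,0,0.175,0.3],[0,0,0,0,0,0.21,0.3],[0,0,0,0,0,0.245,0.3],[0,0,0,0,0,0.28,0.3],[0,0,0,0,0,0.315,0.3],[0,0,0,0,0,0.35,0.3],[0,0,0,0,0,0.35,0.3]]
  ]
}}

```text
time_s: 30.22
tool_pos: [0.61, -0.0111, 0.1505]
tool_rot: [-180.0, -0.0, 148.0]
force: [-3.6, 0.4, 1.6]
grip_width: 0.0475
grasp_force: 30.0
```

{"op": "servo_tool", "data": {
  "series": [
    [[0,0,0,0,0,0.035,0.3],[0,0,0,0,0,0.07,0.3],[0,0,0,0,0,0.105,0.3],[0,0,0,0,0,0.14,0.3],[0,0,0,0,0,0.175,0.3],[0,0,0,0,0,0.21,0.3],[0,0,0,0,0,0.245,0.3],[0,0,0,0,0,0.28,0.3],[0,0,0,0,0,0.312,0.3],[0,0,0,0,0,0.312,0.3],[0,0,0,0,0,0.312,0.3]]
  ]
}}

```text
time_s: 31.13
tool_pos: [0.6103, -0.0109, 0.1505]
tool_rot: [-180.0, -0.0, 92.3]
force: [-3.1, 1.1, 2.6]
grip_width: 0.0475
grasp_force: 30.0
```

```bash
python3 - <<'E'
from h import *
st(); c=wcam('w13'); dial(c)
E
```

```text
31.1333 [ 0.6103 -0.0109  0.1505] [-180.    -0.    92.3] q [ 28.  20. -36.  93.  12.  71.  -8.] F [-3.1  1.1  2.6] T [ 0.39  0.52 -0.11] w 0.0475 29.9997839005664
dial 6.249 ctr [ 0.6115 -0.0089] cost 2.1e-06 [('blue', 60), ('pink', 189)]
```

{"op": "servo_tool", "data": {
  "series": [
    [[0,0,0,0,0,0,0.8],[0,0,0,0,0,0,0.8],[0,0,0,0,0,0,0.8],[0,0,0,0,0,0,0.8],[0,0,-0.1,0,0,0,0.8],[0,0,-0.2,0,0,0,0.6],[0,0,-0.3,0,0,0,0.5],[0,0,-0.3,0,0,0,0.46],[0,0,-0.3,0,0,0,0.46]]
  ]
}}

```text
time_s: 31.93
tool_pos: [0.612, -0.0116, 0.2428]
tool_rot: [179.7, 0.1, 92.1]
force: [-0.2, -0.8, -0.2]
grip_width: 0.0501
grasp_force: 0.0
```

```bash
python3 - <<'E'
from h import *
st(); c=wcam('w14'); dial(c); p=kw(-.035,-.034); print(p)
# red bolt knob by colour at z~.155
hsv=cv2.cvtColor(c['frame'],cv2.COLOR_RGB2HSV).astype(int); m=((hsv[...,0]<8)|(hsv[...,0]>172))&(hsv[...,1]>130)&(hsv[...,2]>90)
n,l,S,ce=cv2.connectedComponentsWithStats(m.astype(np.uint8))
for i in range(1,n):
    if S[i,4]>60: print(S[i],ce[i].round(1),px(c,*ce[i],.155),px(c,*ce[i],.1395))
go([p[0],p[1],.20],[180,0,96]); go([p[0],p[1],.136],[180,0,96])
E
```

```text
31.9333 [ 0.612  -0.0116  0.2428] [1.797e+02 1.000e-01 9.210e+01] q [ 29.  17. -37.  86.  10.  80.  -7.] F [-0.2 -0.8 -0.2] T [ 0.   -0.12  0.  ] w 0.0501 0.0
dial 6.280 ctr [ 0.6096 -0.0112] cost 4.8e-06 [('red', 119), ('yellow', 59), ('green', 48), ('blue', 108), ('pink', 131)]
[0.52084653 0.02143332 0.        ]
[150 153  15  15 174] [156.9 160.1] [0.52212492 0.02243945 0.155     ] [0.51677896 0.01991113 0.1395    ]
[211 190  11  11  97] [215.9 195. ] [ 0.57720737 -0.0096291   0.155     ] [ 0.57528287 -0.01414936  0.1395    ]
[ 429  204   47   46 1255] [450.9 226.1] [ 0.81343283 -0.0340768   0.155     ] [ 0.82618153 -0.04011563  0.1395    ]
row [0.122, -0.296, 0.136, 0.0, 0.0, -0.022] rows>=3
row [0.122, -0.297, 0.349, 0.0, 0.0, -0.022] rows>=4
```

{"op": "servo_tool", "data": {
  "series": [
    [[0.122,-0.3,0.05,0,0,-0.022,0.46],[0.122,-0.3,0.136,0,0,-0.022,0.46],[0.122,-0.3,0.136,0,0,-0.022,0.46],[0.122,-0.3,0.2,0,0,-0.022,0.46],[0.122,-0.3,0.27,0,0,-0.022,0.46],[0.122,-0.3,0.35,0,0,-0.022,0.46],[0.122,-0.3,0.35,0,0,-0.022,0.46],[0.122,-0.3,0.35,0,0,-0.022,0.1],[0.122,-0.3,0.35,0,0,-0.022,0.1],[0.122,-0.3,0.35,0,0,-0.022,0.1],[0.122,-0.3,0.35,0,0,-0.022,0.1],[0.122,-0.3,0.35,0,0,-0.022,0.1]]
  ]
}}

```text
time_s: 32.98
tool_pos: [0.5207, 0.0219, 0.1361]
tool_rot: [179.8, 0.0, 96.0]
force: [7.7, 1.2, -6.3]
grip_width: 0.0147
grasp_force: 3.8
```

{"op": "servo_tool", "data": {
  "series": [
    [[0,0,0,0,0,0,0.1],[0,0,0,0,0,0,0.1],[0,0,0,0,0,0,0.1],[-0.01,0,0,0,0,0,0.1],[-0.02,0,0,0,0,0,0.1],[-0.03,0,0,0,0,0,0.1],[-0.04,0,0,0,0,0,0.1],[-0.05,0,0,0,0,0,0.1],[-0.058,0,0,0,0,0,0.1],[-0.058,0,0,0,0,0,0.1],[-0.058,0,0,0,0,0,0.1]]
  ]
}}

```text
time_s: 33.9
tool_pos: [0.523, 0.0052, 0.1361]
tool_rot: [179.7, -0.0, 96.0]
force: [5.3, 1.5, -3.5]
grip_width: 0.0134
grasp_force: 30.0
```

```bash
python3 - <<'E'
from h import *
st()
E
```

```text
33.9 [0.523  0.0052 0.1361] [179.7  -0.   96. ] q [ 33.   9. -39. 106.   6.  66.  -2.] F [ 5.3  1.5 -3.5] T [ 0.26 -1.16  0.01] w 0.0134 30.00461518764496
```

{"op": "servo_tool", "data": {
  "series": [
    [[-0.058,0,0,0,0,0,0.5],[0,0,0,0,0,0,0.5],[0,0,0,0,0,0,0.5],[0,0,0,0,0,0,0.5],[0,0,-0.13,0,0,0,0.6],[0,0,-0.26,0,0,0,0.6],[0,0,-0.39,0,0,0,0.6],[0,0,-0.5,0,0,0,0.6],[0,0,-0.6,0,0,0,0.6],[0,0,-0.6,0,0,0,0.6]]
  ]
}}

```text
time_s: 34.73
tool_pos: [0.5239, 0.0045, 0.3224]
tool_rot: [179.4, 0.2, 96.0]
force: [0.0, -0.1, 0.1]
grip_width: 0.052
grasp_force: 0.0
```

```bash
python3 - <<'E'
from h import *
st(); c=wcam('w15'); dial(c); p=kw(-.02,.025)
hsv=cv2.cvtColor(c['frame'],cv2.COLOR_RGB2HSV).astype(int); m=((hsv[...,0]<8)|(hsv[...,0]>172))&(hsv[...,1]>130)&(hsv[...,2]>90)
n,l,S,ce=cv2.connectedComponentsWithStats(m.astype(np.uint8))
for i in range(1,n):
    if S[i,4]>60: print(S[i],ce[i].round(1),px(c,*ce[i],.155))
W=cloud(c); q=(W[...,2]>.203)&(W[...,2]<.222)&(abs(W[...,0]-p[0])<.09)&(abs(W[...,1]-p[1])<.03); print(p,q.sum(),cv2.minAreaRect(W[q][:,:2].astype(np.float32)),W[q][:,2].max())
go([p[0],p[1],.28],[180,0,6])
E
```

```text
34.7333 [0.5239 0.0045 0.3224] [179.4   0.2  96. ] q [ 34.   3. -39.  91.   2.  87.   1.] F [ 0.  -0.1  0.1] T [-0.   -0.18 -0.01] w 0.0520 0.0
dial 6.276 ctr [ 0.6101 -0.0101] cost 5.3e-07 [('red', 79), ('yellow', 76), ('blue', 53)]
[245 174  10  10  82] [249.6 178.6] [0.52242468 0.00589371 0.155     ]
[442 215  34  35 649] [456.3 231.4] [ 0.8058136  -0.03779527  0.155     ]
[0.52959718 0.08167804 0.        ] 1436 ((0.5296903848648071, 0.08183576166629791), (0.11917994916439056, 0.010393762961030006), 6.019426345825195) 0.21850512290857227
row [0.254, 0.049, 0.13, 0.002, -0.001, 0.5] rows>=13
```

{"op": "servo_tool", "data": {
  "series": [
    [[0.25,0.049,0,0,0,0.038,0.6],[0.25,0.049,0,0,0,0.076,0.6],[0.25,0.049,0,0,0,0.114,0.6],[0.25,0.049,0,0,0,0.152,0.6],[0.25,0.049,0,0,0,0.19,0.6],[0.25,0.049,0,0,0,0.228,0.6],[0.25,0.049,0,0,0,0.266,0.6],[0.25,0.049,0.05,0,0,0.304,0.6],[0.254,0.049,0.1,0,0,0.342,0.6],[0.254,0.049,0.13,0,0,0.38,0.6],[0.254,0.049,0.13,0,0,0.418,0.6],[0.254,0.049,0.13,0.002,-0.001,0.456,0.6]]
  ]
}}

```text
time_s: 35.78
tool_pos: [0.5263, 0.0813, 0.2743]
tool_rot: [-179.9, 0.6, 13.6]
force: [1.3, -0.8, 0.2]
grip_width: 0.0522
grasp_force: 0.0
```

{"op": "servo_tool", "data": {
  "series": [
    [[0,0,0,0,0,0.038,0.6],[0,0,0,0,0,0.044,0.6],[0,0,0,0,0,0.044,0.6]]
  ]
}}

```text
time_s: 36.03
tool_pos: [0.5271, 0.0816, 0.2754]
tool_rot: [-179.9, 0.5, 6.2]
force: [-0.1, 0.3, -0.2]
grip_width: 0.0521
grasp_force: 0.0
```

```bash
python3 - <<'E'
from h import *
st(); p=kw(-.02,.025); go([p[0],p[1],.190],[180,0,6])
E
```

```text
36.0333 [0.5271 0.0816 0.2754] [-179.9    0.5    6.2] q [ 25.   6. -39.  94.   3.  83. -98.] F [-0.1  0.3 -0.2] T [ 0.08 -0.   -0.01] w 0.0521 0.0
row [0.01, 0.001, 0.285, -0.0, 0.003, 0.001] rows>=3
```

{"op": "servo_tool", "data": {
  "series": [
    [[0.009,0,0.1,0,0.003,0,0.6],[0.009,0,0.2,0,0.003,0,0.6],[0.009,0,0.285,0,0.003,0,0.6],[0.009,0,0.285,0,0.003,0,0.3],[0.009,0,0.285,0,0.003,0,0.05],[0.009,0,0.285,0,0.003,0,0.05],[0.009,0,0.285,0,0.003,0,0.05],[0.009,0,0.285,0,0.003,0,0.05],[0.009,0,0.285,0,0.003,0,0.05],[0.009,0,0.285,0,0.003,0,0.05],[0.009,0,0.285,0,0.003,0,0.05],[0.009,0,0.285,0,0.003,0,0.05]]
  ],
  "grip_force": 40
}}

```text
time_s: 37.03
tool_pos: [0.5304, 0.0811, 0.1918]
tool_rot: [180.0, -0.3, 6.0]
force: [-0.6, -3.6, 3.9]
grip_width: 0.0097
grasp_force: 40.0
```

{"op": "servo_tool", "data": {
  "series": [
    [[0,0,0,0,0,0,0.05],[0,0,0,0,0,0,0.05],[0,-0.015,-0.036,0,0,0,0.05],[0,-0.03,-0.07,0,0,0,0.05],[0,-0.048,-0.104,0,0,0,0.05],[0,-0.067,-0.137,0,0,0,0.05],[0,-0.067,-0.137,0,0,0,0.05]]
  ]
}}

```text
time_s: 37.62
tool_pos: [0.5284, 0.1006, 0.2327]
tool_rot: [179.9, -0.3, 6.0]
force: [0.6, -4.9, 4.2]
grip_width: 0.0099
grasp_force: 40.0
```

```bash
python3 - <<'E'
from h import *
st()
E
```

```text
37.6167 [0.5284 0.1006 0.2327] [179.9  -0.3   6. ] q [  23.    7.  -40.   97.    5.   77. -101.] F [ 0.6 -4.9  4.2] T [-1.34 -0.26 -0.03] w 0.0099 40.0011545419693
```

{"op": "servo_tool", "data": {
  "series": [
    [[0,-0.021,-0.032,0,0,0,0.05],[0,-0.043,-0.063,0,0,0,0.05],[0,-0.067,-0.093,0,0,0,0.05],[0,-0.093,-0.121,0,0,0,0.05],[0,-0.12,-0.148,0,0,0,0.05],[0,-0.148,-0.174,0,0,0,0.05],[0,-0.178,-0.198,0,0,0,0.05],[0,-0.208,-0.221,0,0,0,0.05],[0,-0.24,-0.242,0,0,0,0.05],[0,-0.273,-0.262,0,0,0,0.05],[0,-0.273,-0.262,0,0,0,0.05]]
  ]
}}

```text
time_s: 38.53
tool_pos: [0.5204, 0.1794, 0.3127]
tool_rot: [179.7, -0.3, 5.8]
force: [0.1, -9.8, 11.2]
grip_width: 0.0093
grasp_force: 40.0
```

```bash
python3 - <<'E'
from h import *
st()
E
```

```text
38.5333 [0.5204 0.1794 0.3127] [179.7  -0.3   5.8] q [  17.    7.  -43.   88.    5.   86. -110.] F [ 0.1 -9.8 11.2] T [-2.45  0.05 -0.1 ] w 0.0093 40.00191807746887
```

{"op": "servo_tool", "data": {
  "series": [
    [[0,-0.034,-0.018,0,0,0,0.05],[0,-0.068,-0.034,0,0,0,0.05],[0,-0.104,-0.048,0,0,0,0.05],[0,-0.14,-0.061,0,0,0,0.05],[0,-0.177,-0.072,0,0,0,0.05],[0,-0.214,-0.081,0,0,0,0.05],[0,-0.251,-0.088,0,0,0,0.05],[0,-0.289,-0.094,0,0,0,0.05],[0,-0.327,-0.097,0,0,0,0.05],[0,-0.365,-0.099,0,0,0,0.05],[0,-0.365,-0.099,0,0,0,0.05]]
  ]
}}

```text
time_s: 39.45
tool_pos: [0.5088, 0.2929, 0.3427]
tool_rot: [-179.9, -0.5, 6.0]
force: [4.1, -1.0, 8.8]
grip_width: 0.0097
grasp_force: 40.0
```

```bash
python3 - <<'E'
from h import *
st()
E
```

```text
39.45 [0.5088 0.2929 0.3427] [-179.9   -0.5    6. ] q [   7.   13.  -47.   80.   10.   90. -124.] F [ 4.1 -1.   8.8] T [-0.49 -0.79 -0.05] w 0.0097 39.9996954202652
```

{"op": "servo_tool", "data": {
  "series": [
    [[0,-0.038,0.001,0,0,0,0.05],[0,-0.077,0.003,0,0,0,0.05],[0,-0.115,0.008,0,0,0,0.05],[0,-0.152,0.013,0,0,0,0.05],[0,-0.19,0.021,0,0,0,0.05],[0,-0.227,0.031,0,0,0,0.05],[0,-0.263,0.043,0,0,0,0.05],[0,-0.299,0.056,0,0,0,0.05],[0,-0.299,0.056,0,0,0,0.05],[0,-0.299,0.056,0,0,0,0.05]]
  ]
}}

```text
time_s: 40.28
tool_pos: [0.4995, 0.3824, 0.3233]
tool_rot: [-179.8, -0.3, 6.0]
force: [6.8, 2.5, -3.1]
grip_width: 0.0093
grasp_force: 40.2
```

{"op": "servo_tool", "data": {
  "series": [
    [[0,0,0,0,0,0,0.35],[0,0,0,0,0,0,0.35],[0,0,0,0,0,0,0.35],[0,0,0,0,0,0,0.35],[0,0,0,0,0,0,0.35],[0,0,-0.1,0,0,0,0.35],[0,0,-0.2,0,0,0,0.35],[0,0,-0.3,0,0,0,0.35],[0,0,-0.4,0,0,0,0.35],[0,0,-0.4,0,0,0,0.35]]
  ]
}}

```text
time_s: 41.12
tool_pos: [0.4976, 0.3828, 0.4504]
tool_rot: [-179.6, -0.6, 6.0]
force: [0.2, 0.7, -0.9]
grip_width: 0.0306
grasp_force: 0.0
```

```bash
python3 - <<'E'
from h import *
st(); a=shot('top','top2'); cv2.imwrite('pics/top2b.png',cv2.resize(cv2.imread('pics/top2.png')[120:320,130:390],(780,600),interpolation=cv2.INTER_CUBIC))
W=cloud(a); v,u=np.mgrid[0:384,0:512]
for U,V in((469,291),(476,344),(519,346)):
    U*=.64;V*=.64
    m=(np.hypot(u-U,v-V)<22)&(W[...,2]>.03)&(W[...,2]<.05)
    print((cv2.minEnclosingCircle(W[m][:,:2].astype(np.float32))),m.sum())
E
```

```text
41.1167 [0.4976 0.3828 0.4504] [-179.6   -0.6    6. ] q [  -8.   21.  -48.   60.   16.  105. -134.] F [ 0.2  0.7 -0.9] T [0.01 0.04 0.02] w 0.0306 0.0
((0.5422235727310181, -0.25655609369277954), 0.05876276269555092) 172
((0.4452686905860901, -0.2854214906692505), 0.06389866769313812) 193
((0.437301903963089, -0.3359251320362091), 0.05764266103506088) 175
```

View pics/top2b.png

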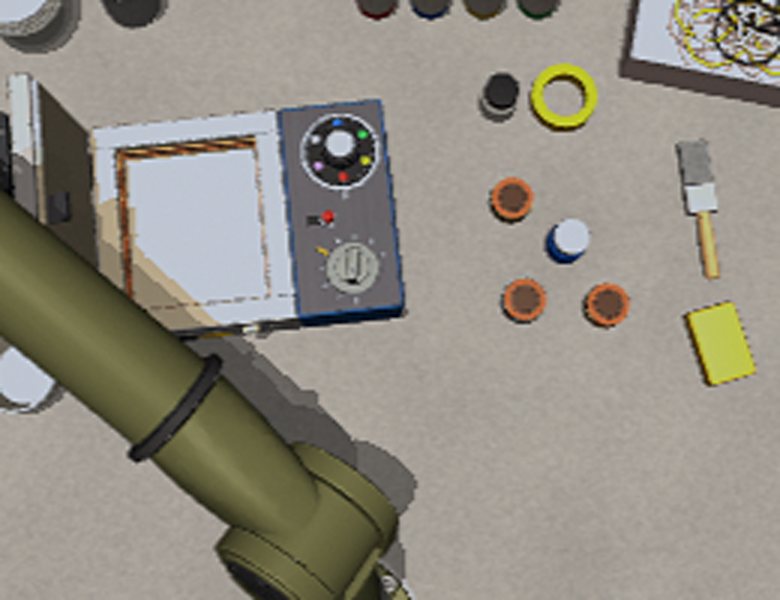

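The top view shows the lid standing open with the pit empty, the bolt knob drawn away from the lid, and the clay pieces unmoved at crop (512,199), (525,300) and (607,304). Next I go to the clay.

{"op": "servo_tool", "data": {
  "series": [
    [[0,0.14,0,0,0,0,0.6],[0,0.28,0,0,0,0,0.8],[0,0.42,0,0,0,0,1],[0,0.56,0,0,0,0,1],[0,0.7,0.05,0,0,0,1],[0,0.84,0.1,0,0,0,1],[0,0.96,0.15,0,0,0,1],[0,0.96,0.2,0,0,0,1]]
  ]
}}

```text
time_s: 41.83
tool_pos: [0.5289, 0.0848, 0.3816]
tool_rot: [179.8, -0.1, 5.2]
force: [1.7, -0.3, -0.9]
grip_width: 0.076
grasp_force: 0.0
```

{"op": "servo_tool", "data": {
  "series": [
    [[-0.03,0.13,0.03,0,0,0,1],[-0.08,0.26,0.06,0,0,0,1],[-0.13,0.39,0.1,0,0,0,1],[-0.18,0.52,0.13,0,0,0,1],[-0.24,0.65,0.17,0,0,0,1],[-0.3,0.78,0.2,0,0,0,1],[-0.37,0.9,0.25,0,0,0,1],[-0.4,1.0,0.3,0,0,0,1],[-0.4,1.0,0.3,0,0,0,1],[-0.4,1.0,0.3,0,0,0,1]]
  ]
}}

```text
time_s: 42.67
tool_pos: [0.4376, -0.2182, 0.2901]
tool_rot: [-179.8, 0.0, 5.6]
force: [-0.4, 0.5, -0.1]
grip_width: 0.0871
grasp_force: 0.0
```

```bash
cat >> h.py <<'E'
def clays(c,seeds):
    W=cloud(c)
    for s in seeds:
        m=(np.hypot(W[...,0]-s[0],W[...,1]-s[1])<.045)&(W[...,2]>.032)&(W[...,2]<.047)
        print(s,m.sum(), cv2.minEnclosingCircle(W[m][:,:2].astype(np.float32)) if m.sum()>20 else '')
E
python3 - <<'E'
from h import *
st(); c=wcam('w16'); clays(c,[(.567,-.239),(.433,-.251),(.426,-.36)])
cv2.imwrite('pics/w16b.png',cv2.imread('pics/w16.png'))
go([.433,-.251,.2],[180,0,6])
E
```

```text
42.6667 [ 0.4376 -0.2182  0.2901] [-179.8    0.     5.6] q [ 46.  -2. -21.  98.  -1.  84. -60.] F [-0.4  0.5 -0.1] T [ 0.05 -0.06 -0.01] w 0.0871 0.0
(0.567, -0.239) 1311 ((0.5686841607093811, -0.23844848573207855), 0.028513582423329353)
(0.433, -0.251) 999 ((0.4323723614215851, -0.25128698348999023), 0.02847648598253727)
(0.426, -0.36) 993 ((0.425565630197525, -0.3604697287082672), 0.028267787769436836)
row [-0.033, 0.116, 0.304, -0.001, -0.0, -0.001] rows>=3
```

View pics/w16b.png

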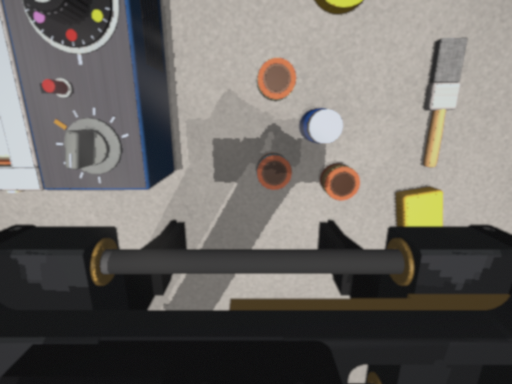

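{"op": "servo_tool", "data": {
  "series": [
    [[-0.029,0.108,0.12,0,0,0,1],[-0.029,0.108,0.25,0,0,0,1],[-0.029,0.108,0.38,0,0,0,1],[-0.029,0.108,0.5,0,0,0,1],[-0.029,0.108,0.62,0,0,0,1],[-0.029,0.108,0.74,0,0,0,1],[-0.029,0.108,0.84,0,0,0,1],[-0.029,0.108,0.923,0,0,0,1],[-0.029,0.108,0.923,0,0,0,1],[-0.029,0.108,0.923,0,0,0,0.4],[-0.029,0.108,0.923,0,0,0,0.4],[-0.029,0.108,0.923,0,0,0,0.4]]
  ],
  "grip_force": 25
}}

```text
time_s: 43.72
tool_pos: [0.438, -0.2487, 0.0181]
tool_rot: [179.9, -0.4, 6.1]
force: [0.4, 0.1, -0.5]
grip_width: 0.0743
grasp_force: 0.0
```

{"op": "servo_tool", "data": {
  "series": [
    [[0,0,0,0,0,0,0.4],[0,0,0,0,0,0,0.4],[0,0,0,0,0,0,0.4],[0,0,0,0,0,0,0.4],[0,0,0,0,0,0,0.4],[0,0,-0.1,0,0,0,0.4],[0,0,-0.22,0,0,0,0.4],[0,0,-0.35,0,0,0,0.4],[0,0,-0.48,0,0,0,0.4],[0,0,-0.6,0,0,0,0.4],[0,0,-0.7,0,0,0,0.4],[0,0,-0.7,0,0,0,0.4]]
  ]
}}

```text
time_s: 44.72
tool_pos: [0.4383, -0.2502, 0.2325]
tool_rot: [179.7, -0.7, 6.0]
force: [0.4, 0.1, -1.5]
grip_width: 0.0555
grasp_force: 25.0
```

```bash
python3 - <<'E'
from h import *
st()
for s in(-.082,-.02,.042):
    p=kw(s,.12); print(s,p); go([p[0],p[1],.235],[180,0,6])
E
```

```text
44.7167 [ 0.4383 -0.2502  0.2325] [179.7  -0.7   6. ] q [ 47.   1. -20. 102.   0.  76. -57.] F [ 0.4  0.1 -1.5] T [-0.05 -0.08 -0.03] w 0.0555 24.999608318321407
-0.082 [0.45800661 0.16967685 0.        ]
row [0.212, -1.385, -0.013, 0.002, -0.004, 0.0] rows>=11
-0.02 [0.51966697 0.17615762 0.        ]
row [0.419, -1.385, -0.011, 0.002, -0.004, 0.0] rows>=11
0.042 [0.58132733 0.18263838 0.        ]
row [0.626, -1.385, -0.008, 0.002, -0.004, 0.0] rows>=11
```

{"op": "servo_tool", "data": {
  "series": [
    [[0.06,-0.13,-0.03,0,0,0,0.4],[0.12,-0.26,-0.06,0,-0.004,0,0.4],[0.18,-0.39,-0.06,0.002,-0.004,0,0.4],[0.24,-0.52,-0.06,0.002,-0.004,0,0.4],[0.3,-0.65,-0.06,0.002,-0.004,0,0.4],[0.36,-0.78,-0.06,0.002,-0.004,0,0.4],[0.42,-0.91,-0.06,0.002,-0.004,0,0.4],[0.48,-1.0,-0.06,0.002,-0.004,0,0.4],[0.54,-1.0,-0.06,0.002,-0.004,0,0.4],[0.6,-1.0,-0.06,0.002,-0.004,0,0.4]]
  ]
}}

```text
time_s: 45.55
tool_pos: [0.5823, 0.0728, 0.2441]
tool_rot: [-179.5, 0.6, 6.4]
force: [0.4, -0.5, -1.0]
grip_width: 0.0557
grasp_force: 25.0
```

{"op": "servo_tool", "data": {
  "series": [
    [[0.02,-0.12,0,0,0,0,0.4],[0.03,-0.24,0,0,0,0,0.4],[0.04,-0.34,0,0,0,0,0.4],[0.045,-0.385,0,0,0,0,0.4],[0.045,-0.385,0,0,0,0,0.4],[0.045,-0.385,0,0,0,0,0.4],[0.045,-0.385,0,0,0,0,0.4]]
  ]
}}

```text
time_s: 46.13
tool_pos: [0.584, 0.1829, 0.2447]
tool_rot: [-179.6, 0.6, 5.9]
force: [-0.2, 0.1, -1.0]
grip_width: 0.0554
grasp_force: 25.0
```

```bash
python3 - <<'E'
from h import *
st(); p=kw(.047,.12); go([p[0],p[1],.089],[180,0,6])
E
```

```text
46.1333 [0.584  0.1829 0.2447] [-179.6    0.6    5.9] q [  14.   18.  -41.   85.   11.   82. -112.] F [-0.2  0.1 -1. ] T [-0.03 -0.03  0.01] w 0.0554 24.999651736579835
row [0.013, 0.003, 0.519, -0.002, 0.003, -0.0] rows>=4
```

{"op": "servo_tool", "data": {
  "series": [
    [[0.013,0.003,0.1,-0.002,0.003,0,0.4],[0.013,0.003,0.2,-0.002,0.003,0,0.4],[0.013,0.003,0.3,-0.002,0.003,0,0.4],[0.013,0.003,0.4,-0.002,0.003,0,0.4],[0.013,0.003,0.48,-0.002,0.003,0,0.4],[0.013,0.003,0.51,-0.002,0.003,0,0.4],[0.013,0.003,0.515,-0.002,0.003,0,0.4],[0.013,0.003,0.515,-0.002,0.003,0,0.4]]
  ]
}}

```text
time_s: 46.8
tool_pos: [0.5869, 0.1841, 0.0914]
tool_rot: [-179.9, -0.0, 5.9]
force: [0.5, -0.7, -1.6]
grip_width: 0.0554
grasp_force: 25.0
```

```bash
python3 - <<'E'
from h import *
st(); p=kw(.047,.12); go([p[0],p[1],.089],[180,0,6])
E
```

```text
46.8 [0.5869 0.1841 0.0914] [-179.9   -0.     5.9] q [  12.   24.  -39.   96.   17.   66. -116.] F [ 0.5 -0.7 -1.6] T [ 0.   -0.03  0.08] w 0.0554 24.999698074534535
row [-0.002, 0.003, 0.008, -0.0, -0.0, -0.0] rows>=1
```

{"op": "servo_tool", "data": {
  "series": [
    [[-0.002,0.003,0.008,0,0,0,0.4],[-0.002,0.003,0.008,0,0,0,0.4],[-0.002,0.003,0.006,0,0,0,0.85],[-0.002,0.003,0.006,0,0,0,0.85],[-0.002,0.003,0.006,0,0,0,0.85],[-0.002,0.003,0.006,0,0,0,0.85],[-0.002,0.003,0.006,0,0,0,0.85],[-0.002,0.003,-0.1,0,0,0,0.85],[-0.002,0.003,-0.23,0,0,0,0.85],[-0.002,0.003,-0.36,0,0,0,0.85],[-0.002,0.003,-0.5,0,0,0,0.85],[-0.002,0.003,-0.5,0,0,0,0.85]]
  ]
}}

```text
time_s: 47.8
tool_pos: [0.5896, 0.1864, 0.2505]
tool_rot: [-179.8, -0.8, 6.0]
force: [1.4, 1.5, 1.2]
grip_width: 0.074
grasp_force: 0.0
```

{"op": "servo_tool", "data": {
  "series": [
    [[0,0.13,0,0,0,0,1],[0.03,0.26,0,0,0,0,1],[0.05,0.39,0,0,0,0,1],[0.07,0.52,0,0,0,0,1],[0.08,0.65,0,0,0,0,1],[0.08,0.78,0,0,0,0,1],[0.08,0.91,0,0,0,0,1],[0.08,1,0,0,0,0,1],[0.08,1,0,0,0,0,1]]
  ]
}}

```text
time_s: 48.55
tool_pos: [0.6409, -0.1221, 0.2395]
tool_rot: [179.8, 0.1, 5.3]
force: [-0.8, -2.2, -0.4]
grip_width: 0.0872
grasp_force: 0.0
```

```bash
python3 - <<'E'
from h import *
st(); go([.5687,-.2384,.24],[180,0,6])
a=shot('top','top3'); W=cloud(a); p=kw(.042,.12)
m=(np.hypot(W[...,0]-p[0],W[...,1]-p[1])<.05)&(W[...,2]>.10)&(W[...,2]<.12); print(p,m.sum(),cv2.minEnclosingCircle(W[m][:,:2].astype(np.float32)) if m.sum() else '',np.median(W[m][:,2]))
clays(a,[(.567,-.239),(.426,-.36)])
E
```

```text
48.55 [ 0.6409 -0.1221  0.2395] [1.798e+02 1.000e-01 5.300e+00] q [ 33.  21. -33.  80.  12.  82. -84.] F [-0.8 -2.2 -0.4] T [-0.13  0.    0.01] w 0.0872 0.0
row [-0.276, 0.364, -0.0, 0.001, 0.0, -0.004] rows>=4
[0.58132733 0.18263838 0.        ] 196 ((0.5930226445198059, 0.18291281163692474), 0.0413062609732151) 0.10993565821588835
(0.567, -0.239) 87 ((0.567147970199585, -0.2404579520225525), 0.027648432180285454)
(0.426, -0.36) 160 ((0.4239775538444519, -0.3617898225784302), 0.02888745628297329)
```

{"op": "servo_tool", "data": {
  "series": [
    [[-0.09,0.12,0,0,0,0,1],[-0.18,0.24,0,0,0,-0.004,1],[-0.276,0.364,0,0.001,0,-0.004,1],[-0.276,0.364,0,0.001,0,-0.004,1],[-0.276,0.364,0,0.001,0,-0.004,1],[-0.276,0.364,0,0.001,0,-0.004,1]]
  ]
}}

```text
time_s: 49.1
tool_pos: [0.5703, -0.2285, 0.2405]
tool_rot: [-179.7, -0.0, 6.7]
force: [1.1, 1.1, -0.5]
grip_width: 0.087
grasp_force: 0.0
```

```bash
python3 - <<'E'
from h import *
st(); clays(wcam('w17'),[(.567,-.239),(.426,-.36)]); go([.5687,-.2384,.013],[180,0,6])
E
```

```text
49.1 [ 0.5703 -0.2285  0.2405] [-179.7   -0.     6.7] q [ 45.  16. -31.  86.   8.  80. -70.] F [ 1.1  1.1 -0.5] T [ 0.   -0.03 -0.03] w 0.0870 0.0
(0.567, -0.239) 1278 ((0.5687351822853088, -0.2383778989315033), 0.028430402278900146)
(0.426, -0.36) 368 ((0.41485661268234253, -0.3561209440231323), 0.024541378021240234)
row [-0.013, 0.041, 0.758, -0.002, -0.0, 0.005] rows>=6
```

{"op": "servo_tool", "data": {
  "series": [
    [[-0.013,0.041,0.13,-0.002,0,0.005,1],[-0.013,0.041,0.26,-0.002,0,0.005,1],[-0.013,0.041,0.39,-0.002,0,0.005,1],[-0.013,0.041,0.5,-0.002,0,0.005,1],[-0.013,0.041,0.5,-0.002,0,0.005,1],[-0.013,0.041,0.5,-0.002,0,0.005,1],[-0.013,0.041,0.5,-0.002,0,0.005,1]]
  ]
}}

```text
time_s: 49.73
tool_pos: [0.5702, -0.2397, 0.0927]
tool_rot: [179.9, -0.2, 6.0]
force: [-1.0, -0.4, 0.9]
grip_width: 0.0869
grasp_force: 0.0
```

```bash
python3 - <<'E'
from h import *
st(); go([.5687,-.2384,.013],[180,0,6])
E
```

```text
49.7333 [ 0.5702 -0.2397  0.0927] [179.9  -0.2   6. ] q [ 44.  22. -29.  96.  12.  65. -73.] F [-1.  -0.4  0.9] T [ 0.05  0.   -0.  ] w 0.0869 0.0
row [-0.005, -0.005, 0.265, 0.001, -0.001, -0.0] rows>=2
```

{"op": "servo_tool", "data": {
  "series": [
    [[-0.005,-0.005,0.1,0,0,0,1],[-0.005,-0.005,0.2,0,0,0,1],[-0.005,-0.005,0.263,0,0,0,1],[-0.005,-0.005,0.263,0,0,0,0.4],[-0.005,-0.005,0.263,0,0,0,0.4],[-0.005,-0.005,0.263,0,0,0,0.4],[-0.005,-0.005,0.263,0,0,0,0.4],[-0.005,-0.005,0.263,0,0,0,0.4],[-0.005,-0.005,0.263,0,0,0,0.4],[-0.005,-0.005,0.263,0,0,0,0.4],[-0.005,-0.005,0.263,0,0,0,0.4],[-0.005,-0.005,0.263,0,0,0,0.4]]
  ]
}}

```text
time_s: 50.73
tool_pos: [0.5673, -0.2402, 0.0131]
tool_rot: [179.8, -0.1, 5.8]
force: [-0.8, 0.3, 6.5]
grip_width: 0.0555
grasp_force: 25.0
```

{"op": "servo_tool", "data": {
  "series": [
    [[0,0,-0.1,0,0,0,0.4],[0,0,-0.22,0,0,0,0.4],[0,0,-0.35,0,0,0,0.4],[0,0,-0.48,0,0,0,0.4],[0,0,-0.6,0,0,0,0.4],[0,0,-0.75,0,0,0,0.4],[0,0,-0.75,0,0,0,0.4],[0,0,-0.75,0,0,0,0.4]]
  ]
}}

```text
time_s: 51.4
tool_pos: [0.5679, -0.2398, 0.24]
tool_rot: [179.7, -0.3, 5.9]
force: [-0.4, -0.3, -2.3]
grip_width: 0.0552
grasp_force: 25.0
```

```bash
python3 - <<'E'
from h import *
st(); p=kw(-.02,.12); go([p[0],p[1],.24],[180,0,6])
E
```

```text
51.4 [ 0.5679 -0.2398  0.24  ] [179.7  -0.3   5.9] q [ 46.  16. -31.  86.   8.  80. -70.] F [-0.4 -0.3 -2.3] T [0.11 0.06 0.01] w 0.0552 24.99893153551966
row [-0.018, -1.396, -0.007, 0.002, -0.002, -0.001] rows>=11
```

{"op": "servo_tool", "data": {
  "series": [
    [[0,-0.13,0,0,0,0,0.4],[0,-0.26,-0.01,0.002,-0.002,0,0.4],[0,-0.39,-0.01,0.002,-0.002,0,0.4],[-0.01,-0.52,-0.01,0.002,-0.002,0,0.4],[-0.02,-0.65,-0.01,0.002,-0.002,0,0.4],[-0.02,-0.78,-0.01,0.002,-0.002,0,0.4],[-0.02,-0.91,-0.01,0.002,-0.002,0,0.4],[-0.02,-1.0,-0.01,0.002,-0.002,0,0.4]]
  ]
}}

```text
time_s: 52.07
tool_pos: [0.5273, 0.0626, 0.2369]
tool_rot: [-179.6, 0.6, 6.1]
force: [1.0, 1.1, -2.4]
grip_width: 0.0553
grasp_force: 25.0
```

{"op": "servo_tool", "data": {
  "series": [
    [[0,-0.12,0,0,0,0,0.4],[0,-0.24,0,0,0,0,0.4],[0,-0.34,0,0,0,0,0.4],[0,-0.394,0,0,0,0,0.4],[0,-0.394,0,0,0,0,0.4],[0,-0.394,0,0,0,0,0.4],[0,-0.394,0,0,0,0,0.4],[0,-0.394,0,0,0,0,0.4]]
  ]
}}

```text
time_s: 52.73
tool_pos: [0.5177, 0.1739, 0.2385]
tool_rot: [-179.8, 0.5, 5.7]
force: [-0.7, -0.1, -0.9]
grip_width: 0.0554
grasp_force: 25.0
```

```bash
python3 - <<'E'
from h import *
st(); p=kw(-.022,.12); go([p[0],p[1],.084],[180,0,6])
E
```

```text
52.7333 [0.5177 0.1739 0.2385] [-179.8    0.5    5.7] q [  21.   10.  -47.   95.    7.   79. -111.] F [-0.7 -0.1 -0.9] T [-0.04  0.   -0.04] w 0.0554 24.998498177155852
row [0.005, -0.005, 0.515, -0.001, 0.003, -0.002] rows>=4
```

{"op": "servo_tool", "data": {
  "series": [
    [[0.004,-0.005,0.08,-0.001,0.003,-0.002,0.4],[0.004,-0.005,0.18,-0.001,0.003,-0.002,0.4],[0.004,-0.005,0.28,-0.001,0.003,-0.002,0.4],[0.004,-0.005,0.36,-0.001,0.003,-0.002,0.4],[0.004,-0.005,0.44,-0.001,0.003,-0.002,0.4],[0.004,-0.005,0.48,-0.001,0.003,-0.002,0.4],[0.004,-0.005,0.505,-0.001,0.003,-0.002,0.4],[0.004,-0.005,0.505,-0.001,0.003,-0.002,0.4],[0.004,-0.005,0.505,-0.001,0.003,-0.002,0.4]]
  ]
}}

```text
time_s: 53.48
tool_pos: [0.5184, 0.178, 0.0888]
tool_rot: [-179.9, -0.2, 6.2]
force: [-0.8, 0.2, -2.1]
grip_width: 0.0553
grasp_force: 25.0
```

```bash
python3 - <<'E'
from h import *
st(); p=kw(-.022,.12); go([p[0],p[1],.084],[180,0,6])
E
```

```text
53.4833 [0.5184 0.178  0.0888] [-179.9   -0.2    6.2] q [  18.   17.  -45.  106.   14.   62. -116.] F [-0.8  0.2 -2.1] T [ 0.02 -0.01  0.07] w 0.0553 24.99872451648116
row [-0.003, 0.007, 0.016, -0.001, -0.001, 0.001] rows>=1
```

Lower, release, lift and head to the third piece.

{"op": "servo_tool", "data": {
  "series": [
    [[-0.003,0.006,0.014,0,0,0,0.4],[-0.003,0.006,0.014,0,0,0,0.4],[-0.003,0.006,0.013,0,0,0,0.85],[-0.003,0.006,0.013,0,0,0,0.85],[-0.003,0.006,0.013,0,0,0,0.85],[-0.003,0.006,0.013,0,0,0,0.85],[-0.003,0.006,0.013,0,0,0,0.85],[-0.003,0.006,-0.1,0,0,0,0.85],[-0.003,0.006,-0.23,0,0,0,0.85],[-0.003,0.006,-0.36,0,0,0,0.85],[-0.003,0.006,-0.5,0,0,0,0.85],[-0.003,0.006,-0.5,0,0,0,0.85]]
  ]
}}

```text
time_s: 54.48
tool_pos: [0.5204, 0.1783, 0.2466]
tool_rot: [-179.8, -1.0, 6.2]
force: [1.6, 1.1, 1.0]
grip_width: 0.0742
grasp_force: 0.0
```

{"op": "servo_tool", "data": {
  "series": [
    [[0,0.13,0,0,0,0,1],[0,0.26,0,0,0,0,1],[0,0.39,0,0,0,0,1],[0,0.52,0,0,0,0,1],[0,0.65,0,0,0,0,1],[0,0.78,0,0,0,0,1],[0,0.91,0,0,0,0,1],[0,1,0,0,0,0,1],[0,1,0,0,0,0,1]]
  ]
}}

```text
time_s: 55.23
tool_pos: [0.5484, -0.131, 0.2367]
tool_rot: [179.9, -0.1, 5.6]
force: [-0.5, -0.1, 0.3]
grip_width: 0.0872
grasp_force: 0.0
```

{"op": "servo_tool", "data": {
  "series": [
    [[-0.05,0.1,0,0,0,0,1],[-0.1,0.22,0,0,0,0,1],[-0.13,0.34,0,0,0,0,1],[-0.13,0.46,0,0,0,0,1],[-0.13,0.58,0,0,0,0,1],[-0.13,0.7,0,0,0,0,1],[-0.13,0.75,0,0,0,0,1],[-0.13,0.75,0,0,0,0,1],[-0.13,0.75,0,0,0,0,1],[-0.13,0.75,0,0,0,0,1]]
  ]
}}

```text
time_s: 56.07
tool_pos: [0.5353, -0.3478, 0.237]
tool_rot: [-179.8, -0.2, 6.4]
force: [0.1, 0.4, -0.1]
grip_width: 0.0868
grasp_force: 0.0
```

```bash
python3 - <<'E'
from h import *
st(); clays(wcam('w18'),[(.424,-.361)]); go([.4256,-.3605,.09],[180,0,6])
a=shot('top','top4'); clays(a,[(.424,-.361)]); W=cloud(a)
for s in (.042,-.02):
    p=kw(s,.12); m=(np.hypot(W[...,0]-p[0],W[...,1]-p[1])<.027)&(W[...,2]>.09); print(p,m.sum(),np.percentile(W[m][:,2],[5,50,95]))
E
```

```text
56.0667 [ 0.5353 -0.3478  0.237 ] [-179.8   -0.2    6.4] q [ 52.  19. -27.  83.   8.  80. -59.] F [ 0.1  0.4 -0.1] T [0.05 0.03 0.02] w 0.0868 0.0
(0.424, -0.361) 615 ((0.42835408449172974, -0.3606102466583252), 0.02783082239329815)
row [-0.37, 0.003, 0.49, -0.001, -0.001, 0.002] rows>=5
(0.424, -0.361) 0 
[0.58132733 0.18263838 0.        ] 154 [0.10404502 0.10975595 0.11453144]
[0.51966697 0.17615762 0.        ] 153 [0.10382386 0.10954296 0.11553023]
```

{"op": "servo_tool", "data": {
  "series": [
    [[-0.13,0,0,0,0,0,1],[-0.26,0.003,0.05,0,0,0,1],[-0.37,0.003,0.12,-0.001,-0.001,0.002,1],[-0.37,0.003,0.24,-0.001,-0.001,0.002,1],[-0.37,0.003,0.36,-0.001,-0.001,0.002,1],[-0.37,0.003,0.49,-0.001,-0.001,0.002,1],[-0.37,0.003,0.49,-0.001,-0.001,0.002,1],[-0.37,0.003,0.49,-0.001,-0.001,0.002,1],[-0.37,0.003,0.49,-0.001,-0.001,0.002,1]]
  ]
}}

```text
time_s: 56.92
tool_pos: [0.4264, -0.3628, 0.0921]
tool_rot: [179.8, -0.1, 5.9]
force: [0.9, -1.0, 0.2]
grip_width: 0.0869
grasp_force: 0.0
```

```bash
python3 - <<'E'
from h import *
st(); go([.4258,-.3605,.013],[180,0,6])
E
```

```text
56.9167 [ 0.4264 -0.3628  0.0921] [ 1.798e+02 -1.000e-01  5.900e+00] q [ 59.  15. -25. 104.   7.  62. -52.] F [ 0.9 -1.   0.2] T [-0.04 -0.04 -0.04] w 0.0869 0.0
row [-0.002, -0.009, 0.264, 0.001, -0.001, -0.0] rows>=2
```

{"op": "servo_tool", "data": {
  "series": [
    [[-0.002,-0.009,0.1,0,0,0,1],[-0.002,-0.009,0.2,0,0,0,1],[-0.002,-0.009,0.262,0,0,0,1],[-0.002,-0.009,0.262,0,0,0,0.4],[-0.002,-0.009,0.262,0,0,0,0.4],[-0.002,-0.009,0.262,0,0,0,0.4],[-0.002,-0.009,0.262,0,0,0,0.4],[-0.002,-0.009,0.262,0,0,0,0.4],[-0.002,-0.009,0.262,0,0,0,0.4],[-0.002,-0.009,0.262,0,0,0,0.4],[-0.002,-0.009,0.262,0,0,0,0.4],[-0.002,-0.009,0.262,0,0,0,0.4]]
  ]
}}

```text
time_s: 57.92
tool_pos: [0.4248, -0.3614, 0.0128]
tool_rot: [179.8, -0.1, 5.8]
force: [-1.1, -0.3, 6.5]
grip_width: 0.0559
grasp_force: 25.0
```

{"op": "servo_tool", "data": {
  "series": [
    [[0,0,-0.1,0,0,0,0.4],[0,0,-0.22,0,0,0,0.4],[0,0,-0.35,0,0,0,0.4],[0,0,-0.48,0,0,0,0.4],[0,0,-0.6,0,0,0,0.4],[0,0,-0.75,0,0,0,0.4],[0,0,-0.75,0,0,0,0.4],[0,0,-0.75,0,0,0,0.4]]
  ]
}}

```text
time_s: 58.58
tool_pos: [0.4252, -0.3607, 0.2393]
tool_rot: [179.6, -0.2, 5.9]
force: [0.5, -0.5, -2.2]
grip_width: 0.0555
grasp_force: 25.0
```

```bash
python3 - <<'E'
from h import *
st(); p=kw(-.085,.12); go([p[0],p[1],.24],[180,0,6]); print(p)
E
```

```text
58.5833 [ 0.4252 -0.3607  0.2393] [179.6  -0.2   5.9] q [ 61.   8. -25.  95.   4.  78. -49.] F [ 0.5 -0.5 -2.2] T [0.02 0.06 0.05] w 0.0555 24.994756216183305
row [0.279, -1.747, -0.012, 0.002, -0.001, -0.001] rows>=13
[0.45502305 0.16936327 0.        ]
```

{"op": "servo_tool", "data": {
  "series": [
    [[0.07,-0.1,0,0,0,0,0.4],[0.14,-0.21,-0.01,0,0,0,0.4],[0.2,-0.32,-0.01,0.002,-0.001,0,0.4],[0.25,-0.44,-0.01,0.002,-0.001,0,0.4],[0.28,-0.56,-0.01,0.002,-0.001,0,0.4],[0.28,-0.68,-0.01,0.002,-0.001,0,0.4],[0.28,-0.8,-0.01,0.002,-0.001,0,0.4],[0.28,-0.92,-0.01,0.002,-0.001,0,0.4],[0.28,-1.0,-0.01,0.002,-0.001,0,0.4]]
  ]
}}

```text
time_s: 59.33
tool_pos: [0.4748, -0.0486, 0.2364]
tool_rot: [-179.6, 0.4, 6.1]
force: [0.0, 1.3, -2.4]
grip_width: 0.0556
grasp_force: 25.0
```

{"op": "servo_tool", "data": {
  "series": [
    [[0,-0.1,0,0,0,0,0.4],[0,-0.22,0,0,0,0,0.4],[0,-0.34,0,0,0,0,0.4],[0,-0.46,0,0,0,0,0.4],[0,-0.58,0,0,0,0,0.4],[0,-0.68,0,0,0,0,0.4],[0,-0.74,0,0,0,0,0.4],[0,-0.74,0,0,0,0,0.4],[0,-0.74,0,0,0,0,0.4],[0,-0.74,0,0,0,0,0.4]]
  ]
}}

```text
time_s: 60.17
tool_pos: [0.4536, 0.1665, 0.2383]
tool_rot: [-179.8, 0.3, 5.8]
force: [-0.3, -0.2, -1.2]
grip_width: 0.0554
grasp_force: 25.0
```

```bash
python3 - <<'E'
from h import *
st(); p=kw(-.085,.12); go([p[0],p[1],.084],[180,0,6])
E
```

```text
60.1667 [0.4536 0.1665 0.2383] [-179.8    0.3    5.8] q [  32.   -1.  -54.  103.   -1.   78. -106.] F [-0.3 -0.2 -1.2] T [-0.03 -0.05 -0.07] w 0.0554 24.994845343753695
row [0.009, -0.007, 0.514, -0.001, 0.002, -0.001] rows>=4
```

{"op": "servo_tool", "data": {
  "series": [
    [[0.006,-0.007,0.08,-0.001,0.002,0,0.4],[0.006,-0.007,0.18,-0.001,0.002,0,0.4],[0.006,-0.007,0.28,-0.001,0.002,0,0.4],[0.006,-0.007,0.36,-0.001,0.002,0,0.4],[0.006,-0.007,0.44,-0.001,0.002,0,0.4],[0.006,-0.007,0.48,-0.001,0.002,0,0.4],[0.006,-0.007,0.505,-0.001,0.002,0,0.4],[0.006,-0.007,0.505,-0.001,0.002,0,0.4],[0.006,-0.007,0.505,-0.001,0.002,0,0.4]]
  ]
}}

```text
time_s: 60.92
tool_pos: [0.4558, 0.1706, 0.0888]
tool_rot: [-179.9, -0.2, 5.8]
force: [-0.0, -0.0, -1.7]
grip_width: 0.0556
grasp_force: 25.0
```

```bash
python3 - <<'E'
from h import *
st(); p=kw(-.085,.12); go([p[0],p[1],.084],[180,0,6])
E
```

```text
60.9167 [0.4558 0.1706 0.0888] [-179.9   -0.2    5.8] q [  28.   10.  -55.  114.   10.   61. -115.] F [-0.  -0.  -1.7] T [-0.01 -0.03  0.06] w 0.0556 24.995129755698144
row [-0.003, 0.004, 0.016, -0.001, -0.001, -0.001] rows>=1
```

{"op": "servo_tool", "data": {
  "series": [
    [[-0.003,0.004,0.014,0,0,0,0.4],[-0.003,0.004,0.014,0,0,0,0.4],[-0.003,0.004,0.013,0,0,0,0.85],[-0.003,0.004,0.013,0,0,0,0.85],[-0.003,0.004,0.013,0,0,0,0.85],[-0.003,0.004,0.013,0,0,0,0.85],[-0.003,0.004,0.013,0,0,0,0.85],[-0.003,0.004,-0.1,0,0,0,0.85],[-0.003,0.004,-0.23,0,0,0,0.85],[-0.003,0.004,-0.36,0,0,0,0.85],[-0.003,0.004,-0.48,0,0,0,0.6],[-0.003,0.004,-0.6,0,0,0,0.4]]
  ]
}}

```text
time_s: 61.92
tool_pos: [0.4536, 0.1695, 0.2703]
tool_rot: [-179.9, -0.2, 5.9]
force: [0.7, 0.6, 0.6]
grip_width: 0.067
grasp_force: 0.0
```

{"op": "servo_tool", "data": {
  "series": [
    [[0.05,0,-0.13,0,0,0,0.35],[0.1,0,-0.26,0,0,0,0.35],[0.15,0,-0.39,0,0,0,0.35],[0.2,0,-0.52,0,0,0,0.35],[0.2,0,-0.64,0,0,0,0.35],[0.2,0,-0.66,0,0,0,0.35],[0.2,0,-0.66,0,0,0,0.35],[0.2,0,-0.66,0,0,0,0.35]]
  ]
}}

```text
time_s: 62.58
tool_pos: [0.5128, 0.1754, 0.4659]
tool_rot: [-179.9, -0.2, 5.9]
force: [-0.4, -0.5, 0.1]
grip_width: 0.0309
grasp_force: 0.0
```

```bash
python3 - <<'E'
from h import *
st(); a=shot('top','top5'); W=cloud(a)
for s in (.042,-.02,-.085):
    p=kw(s,.12); m=(np.hypot(W[...,0]-p[0],W[...,1]-p[1])<.027)&(W[...,2]>.09); print(p,m.sum(),np.percentile(W[m][:,2],[5,50,95]) if m.sum() else '')
c=wcam('w19')
cv2.imwrite('pics/w19b.png',np.hstack([cv2.imread('pics/w19.png')[:,:400],cv2.imread('pics/top5.png')[:,100:480]]))
go([.498,.382,.46],[180,0,6])
E
```

```text
62.5833 [0.5128 0.1754 0.4659] [-179.9   -0.2    5.9] q [  26.   10.  -57.   70.    9.  104. -112.] F [-0.4 -0.5  0.1] T [-0.01  0.02 -0.03] w 0.0309 0.0
[0.58132733 0.18263838 0.        ] 20 [0.10198327 0.10866862 0.11471088]
[0.51966697 0.17615762 0.        ] 454 [0.86263294 0.87295017 0.87616764]
[0.45502305 0.16936327 0.        ] 543 [0.84925832 0.86046177 0.86861678]
row [0.023, -0.692, 0.016, -0.0, -0.0, -0.001] rows>=5
```

View pics/w19b.png

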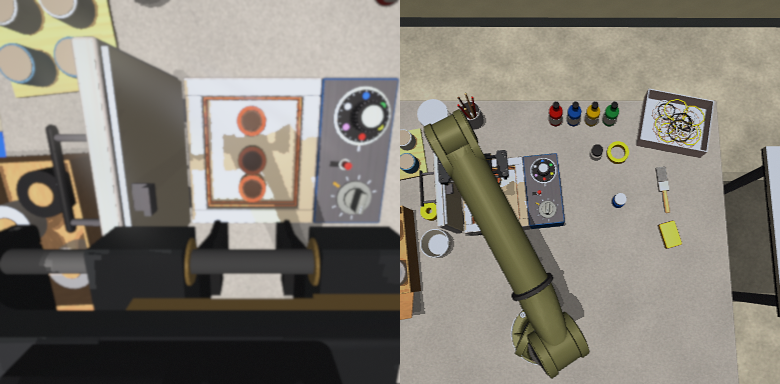

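The wrist view shows three pucks upright in a row in the pit at (251,121), (251,159) and (251,188), and the lid handle at about (60,180). Next: shut the lid.

{"op": "servo_tool", "data": {
  "series": [
    [[0.01,-0.13,0,0,0,0,0.35],[0.023,-0.26,0,0,0,0,0.35],[0.023,-0.39,0,0,0,0,0.35],[0.023,-0.52,0,0,0,0,0.35],[0.023,-0.65,0,0,0,0,0.35],[0.023,-0.692,0,0,0,0,0.35],[0.023,-0.692,0,0,0,0,0.35],[0.023,-0.692,0,0,0,0,0.35],[0.023,-0.692,0,0,0,0,0.35]]
  ]
}}

```text
time_s: 63.43
tool_pos: [0.4992, 0.3808, 0.4662]
tool_rot: [180.0, -0.2, 5.8]
force: [-0.5, 0.2, -0.2]
grip_width: 0.0306
grasp_force: 0.0
```

```bash
python3 - <<'E'
from h import *
st(); go([.4985,.3826,.324],[180,0,6])
c=ld('w19'); W=cloud(c)
m=(abs(W[...,0]-.50)<.1)&(abs(W[...,1]-.383)<.03)&(W[...,2]>.32)&(W[...,2]<.37); print(m.sum(),np.percentile(W[m],[2,50,98],axis=0) if m.sum() else '')
E
```

```text
63.4333 [0.4992 0.3808 0.4662] [180.   -0.2   5.8] q [  -4.   25.  -59.   57.   22.  109. -137.] F [-0.5  0.2 -0.2] T [-0.02  0.02  0.02] w 0.0306 0.0
row [-0.003, -0.006, 0.474, 0.0, -0.001, -0.001] rows>=4
1627 [[0.4447797  0.35524623 0.34096668]
 [0.50878904 0.37997828 0.34670383]
 [0.55566253 0.39001682 0.34896691]]
```

{"op": "servo_tool", "data": {
  "series": [
    [[-0.003,-0.006,0.13,0,0,0,0.35],[-0.003,-0.006,0.26,0,0,0,0.35],[-0.003,-0.006,0.39,0,0,0,0.35],[-0.003,-0.006,0.474,0,0,0,0.35],[-0.003,-0.006,0.474,0,0,0,0.35],[-0.003,-0.006,0.474,0,0,0,0.05],[-0.003,-0.006,0.474,0,0,0,0.05],[-0.003,-0.006,0.474,0,0,0,0.05],[-0.003,-0.006,0.474,0,0,0,0.05],[-0.003,-0.006,0.474,0,0,0,0.05],[-0.003,-0.006,0.474,0,0,0,0.05],[-0.003,-0.006,0.474,0,0,0,0.05]]
  ],
  "grip_force": 40
}}

```text
time_s: 64.43
tool_pos: [0.4989, 0.3844, 0.3264]
tool_rot: [-179.9, -0.4, 5.8]
force: [-0.0, -2.1, 5.7]
grip_width: 0.0099
grasp_force: 40.0
```

{"op": "servo_tool", "data": {
  "series": [
    [[0,0.036,-0.013,0,0,0,0.05],[0,0.072,-0.025,0,0,0,0.05],[0,0.109,-0.035,0,0,0,0.05],[0,0.146,-0.043,0,0,0,0.05],[0,0.184,-0.049,0,0,0,0.05],[0,0.222,-0.053,0,0,0,0.05],[0,0.26,-0.055,0,0,0,0.05],[0,0.298,-0.056,0,0,0,0.05],[0,0.336,-0.054,0,0,0,0.05],[0,0.375,-0.051,0,0,0,0.05],[0,0.412,-0.045,0,0,0,0.05],[0,0.45,-0.038,0,0,0,0.05]]
  ]
}}

```text
time_s: 65.43
tool_pos: [0.5122, 0.2541, 0.3399]
tool_rot: [-179.5, -0.6, 6.1]
force: [-0.9, 2.7, 11.8]
grip_width: 0.0099
grasp_force: 40.0
```

```bash
python3 - <<'E'
from h import *
st()
E
```

```text
65.4333 [0.5122 0.2541 0.3399] [-179.5   -0.6    6.1] q [  22.   14.  -60.   82.   12.   90. -122.] F [-0.9  2.7 11.8] T [0.93 0.14 0.02] w 0.0099 39.9964302778244
```

{"op": "servo_tool", "data": {
  "series": [
    [[0,0.037,0.009,0,0,0,0.05],[0,0.074,0.02,0,0,0,0.05],[0,0.11,0.033,0,0,0,0.05],[0,0.145,0.047,0,0,0,0.05],[0,0.18,0.064,0,0,0,0.05],[0,0.214,0.081,0,0,0,0.05],[0,0.246,0.101,0,0,0,0.05],[0,0.278,0.122,0,0,0,0.05],[0,0.308,0.145,0,0,0,0.05],[0,0.338,0.169,0,0,0,0.05],[0,0.366,0.195,0,0,0,0.05],[0,0.394,0.222,0,0,0,0.05]]
  ]
}}

```text
time_s: 66.43
tool_pos: [0.5248, 0.1312, 0.2708]
tool_rot: [180.0, -0.3, 5.8]
force: [-2.4, -4.9, 8.6]
grip_width: 0.0093
grasp_force: 40.2
```

```bash
python3 - <<'E'
from h import *
st(); go([.5300,.0815,.191],[180,0,6])
E
```

```text
66.4333 [0.5248 0.1312 0.2708] [180.   -0.3   5.8] q [  35.    9.  -57.   93.    8.   82. -107.] F [-2.4 -4.9  8.6] T [-0.64  0.59 -0.  ] w 0.0093 40.17948053777218
row [-0.001, 0.167, 0.266, 0.0, -0.002, -0.001] rows>=3
```

{"op": "servo_tool", "data": {
  "series": [
    [[0,0.025,0.028,0,0,0,0.05],[0,0.05,0.058,0,0,0,0.05],[0,0.072,0.089,0,0,0,0.05],[0,0.094,0.121,0,0,0,0.05],[0,0.114,0.154,0,0,0,0.05],[0,0.131,0.188,0,0,0,0.05],[0,0.147,0.222,0,0,0,0.05],[0,0.162,0.258,0,0,0,0.05],[0,0.162,0.266,0,0,0,0.05],[0,0.162,0.266,0,0,0,0.05],[0,0.162,0.266,0,0,0,0.05]]
  ]
}}

```text
time_s: 67.35
tool_pos: [0.5299, 0.0811, 0.1889]
tool_rot: [179.9, -0.2, 5.7]
force: [0.9, -6.8, -0.4]
grip_width: 0.0092
grasp_force: 40.3
```

```bash
python3 - <<'E'
from h import *
st()
E
```

```text
67.35 [0.5299 0.0811 0.1889] [179.9  -0.2   5.7] q [  38.   11.  -55.  101.   10.   73. -103.] F [ 0.9 -6.8 -0.4] T [-1.29 -0.18 -0.01] w 0.0092 40.25115743279457
```

{"op": "servo_tool", "data": {
  "series": [
    [[0,0,0,0,0,0,0.35],[0,0,0,0,0,0,0.35],[0,0,0,0,0,0,0.35],[0,0,0,0,0,0,0.35],[0,0,-0.12,0,0,0,0.4],[0,0,-0.25,0,0,0,0.46],[0,0,-0.38,0,0,0,0.46],[0,0,-0.45,0,0,0,0.46],[0,0,-0.45,0,0,0,0.46]]
  ]
}}

```text
time_s: 68.1
tool_pos: [0.5311, 0.0861, 0.3297]
tool_rot: [-179.9, -0.7, 5.9]
force: [-0.0, 0.2, -0.2]
grip_width: 0.0398
grasp_force: 0.0
```

{"op": "servo_tool", "data": {
  "series": [
    [[0,0.05,0,0,0,-0.038,0.46],[0,0.15,0,0,0,-0.076,0.46],[-0.02,0.25,0,0,0,-0.114,0.46],[-0.05,0.25,0,0,0,-0.152,0.46],[-0.05,0.25,0,0,0,-0.19,0.46],[-0.05,0.25,0,0,0,-0.228,0.46],[-0.05,0.25,0,0,0,-0.266,0.46],[-0.05,0.25,0,0,0,-0.304,0.46],[-0.05,0.25,0,0,0,-0.342,0.46],[-0.05,0.25,0,0,0,-0.38,0.46],[-0.05,0.25,0,0,0,-0.418,0.46],[-0.05,0.25,0,0,0,-0.456,0.46]]
  ]
}}

```text
time_s: 69.1
tool_pos: [0.5212, 0.0087, 0.3232]
tool_rot: [179.9, -0.2, 88.3]
force: [0.2, 0.5, 0.6]
grip_width: 0.0401
grasp_force: 0.0
```

{"op": "servo_tool", "data": {
  "series": [
    [[0,0,0,0,0,-0.038,0.46],[0,0,0,0,0,-0.045,0.46],[0,0,0,0,0,-0.045,0.46]]
  ]
}}

```text
time_s: 69.35
tool_pos: [0.5213, 0.0084, 0.3234]
tool_rot: [179.8, -0.1, 96.0]
force: [-0.2, -0.5, 0.3]
grip_width: 0.04
grasp_force: 0.0
```

```bash
python3 - <<'E'
from h import *
st(); c=wcam('w20'); W=cloud(c); k=K(); a=np.radians(k[2])
dx,dy=W[...,0]-k[0],W[...,1]-k[1]; X=dx*np.cos(a)+dy*np.sin(a); Y=-dx*np.sin(a)+dy*np.cos(a)
m=(X>-.14)&(X<.1)&(Y>.05)&(Y<.2)&(W[...,2]>.15)&(W[...,2]<.19)&(c['depth']>0)
A=np.c_[X[m],Y[m],np.ones(m.sum())]; s=np.linalg.lstsq(A,W[m][:,2],rcond=None)[0]; print('lid plane',m.sum(),s, 'z at free edge',s[2])
hsv=cv2.cvtColor(c['frame'],cv2.COLOR_RGB2HSV).astype(int); m=((hsv[...,0]<8)|(hsv[...,0]>172))&(hsv[...,1]>130)&(hsv[...,2]>90)
n,l,S,ce=cv2.connectedComponentsWithStats(m.astype(np.uint8))
for i in range(1,n):
    if S[i,4]>60: print(S[i],ce[i].round(1),px(c,*ce[i],.155))
p=kw(-.035,-.0505); print(p); go([p[0],p[1],.136],[180,0,96])
E
```

```text
69.35 [0.5213 0.0084 0.3234] [ 1.798e+02 -1.000e-01  9.600e+01] q [ 52.   4. -58.  90.   4.  87.  -0.] F [-0.2 -0.5  0.3] T [-0.01 -0.07  0.01] w 0.0400 0.0
lid plane 21585 [-0.00031537  0.00084228  0.16041057] z at free edge 0.16041056503883291
[248 177   9  11  83] [252.2 182.4] [0.52222629 0.00567199 0.155     ]
[445 219  30  31 515] [456.7 234.2] [ 0.80241546 -0.03688951  0.155     ]
[0.52257125 0.00502371 0.        ]
row [-0.012, 0.001, 0.625, 0.001, -0.001, -0.001] rows>=5
```

{"op": "servo_tool", "data": {
  "series": [
    [[-0.01,0,0.13,0,0,0,0.46],[-0.01,0,0.26,0,0,0,0.46],[-0.01,0,0.39,0,0,0,0.46],[-0.01,0,0.5,0,0,0,0.46],[-0.01,0,0.58,0,0,0,0.46],[-0.01,0,0.625,0,0,0,0.46],[-0.01,0,0.625,0,0,0,0.46],[-0.01,0,0.625,0,0,0,0.1],[-0.01,0,0.625,0,0,0,0.1],[-0.01,0,0.625,0,0,0,0.1],[-0.01,0,0.625,0,0,0,0.1],[-0.01,0,0.625,0,0,0,0.1]]
  ],
  "grip_force": 30
}}

```text
time_s: 70.4
tool_pos: [0.5231, 0.0051, 0.1375]
tool_rot: [179.7, -0.0, 96.0]
force: [0.0, 0.1, -0.8]
grip_width: 0.0148
grasp_force: 0.0
```

{"op": "servo_tool", "data": {
  "series": [
    [[0,0,0,0,0,0,0.1],[0,0,0,0,0,0,0.1],[0,0,0,0,0,0,0.1],[0.012,0,0,0,0,0,0.1],[0.024,0,0,0,0,0,0.1],[0.036,0,0,0,0,0,0.1],[0.048,0,0,0,0,0,0.1],[0.056,0,0,0,0,0,0.1],[0.06,0,0,0,0,0,0.1],[0.06,0,0,0,0,0,0.1],[0.06,0,0,0,0,0,0.1]]
  ]
}}

```text
time_s: 71.32
tool_pos: [0.5214, 0.0221, 0.1374]
tool_rot: [179.7, 0.0, 96.0]
force: [-0.9, -2.5, 5.6]
grip_width: 0.0129
grasp_force: 30.0
```

```bash
python3 - <<'E'
from h import *
st()
E
```

```text
71.3167 [0.5214 0.0221 0.1374] [179.7   0.   96. ] q [ 47.  13. -57. 106.  12.  67.  -8.] F [-0.9 -2.5  5.6] T [-0.47 -0.03  0.01] w 0.0129 30.00686466693878
```

{"op": "servo_tool", "data": {
  "series": [
    [[0.06,0,0,0,0,0,0.46],[0,0,0,0,0,0,0.46],[0,0,0,0,0,0,0.46],[0,0,0,0,0,0,0.46],[0,0,-0.12,0,0,0,0.6],[0,0,-0.24,0,0,0,0.8],[0,0,-0.36,0,0,0,0.85],[0,0,-0.36,0,0,0,0.85],[0,0,-0.36,0,0,0,0.85]]
  ]
}}

```text
time_s: 72.07
tool_pos: [0.5213, 0.024, 0.2462]
tool_rot: [179.6, -0.0, 96.1]
force: [0.2, -0.9, -0.6]
grip_width: 0.065
grasp_force: 0.0
```

```bash
python3 - <<'E'
from h import *
st(); c=wcam('w21')
hsv=cv2.cvtColor(c['frame'],cv2.COLOR_RGB2HSV).astype(int); m=((hsv[...,0]<8)|(hsv[...,0]>172))&(hsv[...,1]>130)&(hsv[...,2]>90)
n,l,S,ce=cv2.connectedComponentsWithStats(m.astype(np.uint8))
for i in range(1,n):
    if S[i,4]>60: print(S[i],ce[i].round(1),px(c,*ce[i],.155))
go([.6098,-.0107,.245],[180,0,96])
E
```

```text
72.0667 [0.5213 0.024  0.2462] [179.6  -0.   96.1] q [ 50.   6. -59.  98.   5.  79.  -3.] F [ 0.2 -0.9 -0.6] T [-0.04 -0.12  0.01] w 0.0650 0.0
[245 192  13  14 137] [250.8 198.7] [0.52071835 0.0225564  0.155     ]
[292 227  10  11  85] [297.  231.9] [ 0.57150557 -0.0079013   0.155     ]
row [-0.145, 0.285, -0.001, 0.001, -0.0, 0.0] rows>=3
```

Bolt knob is back at its starting place. On to the dial.

{"op": "servo_tool", "data": {
  "series": [
    [[-0.05,0.1,0,0,0,0,0.85],[-0.1,0.2,0,0,0,0,0.85],[-0.145,0.285,0,0,0,0,0.85],[-0.145,0.285,0,0,0,0,0.85],[-0.145,0.285,0,0,0,0,0.85],[-0.145,0.285,0,0,0,0,0.85]]
  ]
}}

```text
time_s: 72.62
tool_pos: [0.6085, -0.01, 0.2429]
tool_rot: [-180.0, -0.2, 96.1]
force: [-0.5, -0.2, 1.3]
grip_width: 0.0738
grasp_force: 0.0
```

```bash
python3 - <<'E'
from h import *
st(); go([.6098,-.0107,.151],[180,0,96])
E
```

```text
72.6167 [ 0.6085 -0.01    0.2429] [-180.    -0.2   96.1] q [ 42.  21. -56.  86.  17.  82.  -8.] F [-0.5 -0.2  1.3] T [ 0.01 -0.06  0.01] w 0.0738 0.0
row [-0.004, 0.004, 0.306, -0.0, -0.001, 0.001] rows>=3
```

{"op": "servo_tool", "data": {
  "series": [
    [[-0.003,0.003,0.1,0,0,0,0.85],[-0.003,0.003,0.2,0,0,0,0.85],[-0.003,0.003,0.304,0,0,0,0.85],[-0.003,0.003,0.304,0,0,0,0.85],[-0.003,0.003,0.304,0,0,0,0.3],[-0.003,0.003,0.304,0,0,0,0.3],[-0.003,0.003,0.304,0,0,0,0.3],[-0.003,0.003,0.304,0,0,0,0.3],[-0.003,0.003,0.304,0,0,0,0.3],[-0.003,0.003,0.304,0,0,0,0.3],[-0.003,0.003,0.304,0,0,0,0.3],[-0.003,0.003,0.304,0,0,0,0.3]]
  ]
}}

```text
time_s: 73.62
tool_pos: [0.6104, -0.012, 0.155]
tool_rot: [179.9, -0.0, 96.0]
force: [-5.9, -0.7, 6.8]
grip_width: 0.0472
grasp_force: 30.0
```

{"op": "servo_tool", "data": {
  "series": [
    [[0,0,0,0,0,0.035,0.3],[0,0,0,0,0,0.07,0.3],[0,0,0,0,0,0.105,0.3],[0,0,0,0,0,0.14,0.3],[0,0,0,0,0,0.175,0.3],[0,0,0,0,0,0.21,0.3],[0,0,0,0,0,0.245,0.3],[0,0,0,0,0,0.28,0.3],[0,0,0,0,0,0.315,0.3],[0,0,0,0,0,0.35,0.3],[0,0,0,0,0,0.385,0.3],[0,0,0,0,0,0.42,0.3]]
  ]
}}

```text
time_s: 74.62
tool_pos: [0.6096, -0.0116, 0.155]
tool_rot: [-179.9, -0.0, 20.2]
force: [-6.9, -0.5, 6.5]
grip_width: 0.0472
grasp_force: 30.0
```

{"op": "servo_tool", "data": {
  "series": [
    [[0,0,0,0,0,0.03,0.3],[0,0,0,0,0,0.06,0.3],[0,0,0,0,0,0.06,0.3],[0,0,0,0,0,0.06,0.8],[0,0,0,0,0,0.06,0.8],[0,0,0,0,0,0.06,0.8],[0,0,0,0,0,0.06,0.8],[0,0,-0.12,0,0,0.06,0.8],[0,0,-0.24,0,0,0.06,0.8],[0,0,-0.38,0,0,0.06,0.8],[0,0,-0.38,0,0,0.06,0.8],[0,0,-0.38,0,0,0.06,0.8]]
  ]
}}

```text
time_s: 75.62
tool_pos: [0.6125, -0.0119, 0.2706]
tool_rot: [-180.0, -0.5, 9.6]
force: [-0.0, 0.3, -0.6]
grip_width: 0.0692
grasp_force: 0.0
```

```bash
python3 - <<'E'
from h import *
st(); c=wcam('w22'); dial(c); p=kw(-.1,-.075); print(p); go([p[0],p[1],.26],[180,0,83])
E
```

```text
75.6167 [ 0.6125 -0.0119  0.2706] [-180.    -0.5    9.6] q [ 31.  16. -40.  84.  10.  83. -89.] F [-0.   0.3 -0.6] T [0.02 0.02 0.02] w 0.0692 0.0
dial 1.504 ctr [ 0.6088 -0.0104] cost 2.7e-06 [('red', 96), ('yellow', 54), ('green', 41), ('blue', 96)]
[ 0.46048827 -0.02613643  0.        ]
row [-0.503, -0.038, 0.025, 0.001, -0.002, -0.408] rows>=11
```

{"op": "servo_tool", "data": {
  "series": [
    [[-0.1,0,0,0,0,-0.038,0.8],[-0.2,-0.01,0,0,0,-0.076,0.8],[-0.3,-0.02,0,0,0,-0.114,0.8],[-0.4,-0.03,0,0,0,-0.152,0.8],[-0.503,-0.038,0.025,0,0,-0.19,0.8],[-0.503,-0.038,0.025,0,0,-0.228,0.6],[-0.503,-0.038,0.025,0,0,-0.266,0.6],[-0.503,-0.038,0.025,0,0,-0.304,0.6],[-0.503,-0.038,0.025,0,0,-0.342,0.6],[-0.503,-0.038,0.025,0,0,-0.38,0.6],[-0.503,-0.038,0.025,0,0,-0.418,0.6],[-0.503,-0.038,0.025,0,0,-0.45,0.6]]
  ]
}}

```text
time_s: 76.67
tool_pos: [0.459, -0.0265, 0.2576]
tool_rot: [-180.0, -0.2, 90.9]
force: [0.4, 0.1, -0.6]
grip_width: 0.0522
grasp_force: 0.0
```

{"op": "servo_tool", "data": {
  "series": [
    [[0,0,0,0,0,-0.038,0.6],[0,0,0,0,0,-0.076,0.6],[0,0,0,0,0,-0.114,0.6],[0,0,0,0,0,-0.152,0.6],[0,0,0,0,0,-0.19,0.6],[0,0,0,0,0,-0.228,0.6],[0,0,0,0,0,-0.266,0.6],[0,0,0,0,0,-0.304,0.6],[0,0,0,0,0,-0.342,0.6],[0,0,0,0,0,-0.38,0.6],[0,0,0,0,0,-0.418,0.6],[0,0,0,0,0,-0.45,0.6]]
  ]
}}

```text
time_s: 77.67
tool_pos: [0.459, -0.0265, 0.2575]
tool_rot: [179.9, -0.0, 171.9]
force: [-0.9, 0.3, 0.2]
grip_width: 0.0523
grasp_force: 0.0
```

```bash
python3 - <<'E'
from h import *
st(); c=wcam('w23'); p=kw(-.1,-.075); go([p[0],p[1],.152],[180,0,172.6])
q=proj(c,[*p[:2],.174]); print(q); u,v=q.astype(int)
im=cv2.imread('pics/w23.png')[max(0,v-75):v+75,max(0,u-100):u+100]; cv2.imwrite('pics/w23b.png',cv2.resize(im,None,fx=4,fy=4,interpolation=cv2.INTER_CUBIC)); print(max(0,u-100),max(0,v-75),im.shape)
W=cloud(c); m=(np.hypot(W[...,0]-p[0],W[...,1]-p[1])<.028)&(W[...,2]>.165)&(W[...,2]<.18); print(m.sum(),cv2.minAreaRect(W[m][:,:2].astype(np.float32)))
E
```

```text
77.6667 [ 0.459  -0.0265  0.2575] [179.9  -0.  171.9] q [ 36.  -5. -33. 105.  -3.  80.  85.] F [-0.9  0.3  0.2] T [ 0.02 -0.15 -0.04] w 0.0523 0.0
row [-0.005, 0.001, 0.352, 0.001, -0.0, -0.003] rows>=3
[251.19526083 200.66553631]
151 125 (150, 200, 3)
567 ((0.4604406952857971, -0.02581644058227539), (0.013908910565078259, 0.04043210670351982), 84.69988250732422)
```

View pics/w23b.png

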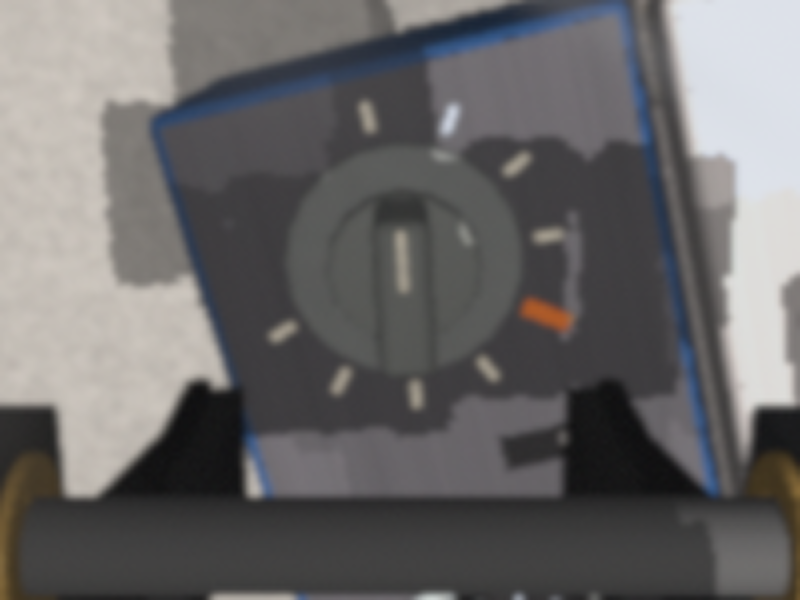

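The enlarged view shows the pointer up at (402,260), the 0 mark at (368,117) and the orange mark at (546,313), so the knob reads about 0.23 rad. Gripping the bar and turning to yaw 60° sets it.

{"op": "servo_tool", "data": {
  "series": [
    [[-0.005,0,0.12,0,0,-0.004,0.6],[-0.005,0,0.24,0,0,-0.004,0.6],[-0.005,0,0.35,0,0,-0.004,0.6],[-0.005,0,0.35,0,0,-0.004,0.6],[-0.005,0,0.35,0,0,-0.004,0.1],[-0.005,0,0.35,0,0,-0.004,0.1],[-0.005,0,0.35,0,0,-0.004,0.1],[-0.005,0,0.35,0,0,-0.004,0.1],[-0.005,0,0.35,0,0,-0.004,0.1],[-0.005,0,0.35,0,0,-0.004,0.1],[-0.005,0,0.35,0,0,-0.004,0.1],[-0.005,0,0.35,0,0,-0.004,0.1]]
  ],
  "grip_force": 25
}}

```text
time_s: 78.72
tool_pos: [0.4622, -0.0267, 0.1552]
tool_rot: [179.9, 0.2, 172.3]
force: [-0.6, -0.5, 2.9]
grip_width: 0.0137
grasp_force: 24.8
```

{"op": "servo_tool", "data": {
  "series": [
    [[0,0,0,0,0,0,0.1],[0,0,0,0,0,0.03,0.1],[0,0,0,0,0,0.06,0.1],[0,0,0,0,0,0.09,0.1],[0,0,0,0,0,0.12,0.1],[0,0,0,0,0,0.15,0.1],[0,0,0,0,0,0.18,0.1],[0,0,0,0,0,0.21,0.1],[0,0,0,0,0,0.24,0.1],[0,0,0,0,0,0.27,0.1],[0,0,0,0,0,0.3,0.1],[0,0,0,0,0,0.3,0.1]]
  ]
}}

```text
time_s: 79.72
tool_pos: [0.4616, -0.0276, 0.1551]
tool_rot: [179.9, 0.1, 118.1]
force: [-2.5, -2.8, 6.3]
grip_width: 0.0139
grasp_force: 24.9
```

```bash
python3 - <<'E'
from h import *
st(); o=get_obs(); go(o['tool_pos'],[180,0,60])
E
```

```text
79.7167 [ 0.4616 -0.0276  0.1551] [1.799e+02 1.000e-01 1.181e+02] q [ 36.  -1. -35. 113.  -0.  68.  29.] F [-2.5 -2.8  6.3] T [-0.77  0.5  -0.03] w 0.0139 24.859315752983093
row [0.0, 0.0, 0.0, 0.001, 0.0, 0.323] rows>=9
```

{"op": "servo_tool", "data": {
  "series": [
    [[0,0,0,0,0,0.03,0.1],[0,0,0,0,0,0.06,0.1],[0,0,0,0,0,0.095,0.1],[0,0,0,0,0,0.13,0.1],[0,0,0,0,0,0.165,0.1],[0,0,0,0,0,0.2,0.1],[0,0,0,0,0,0.235,0.1],[0,0,0,0,0,0.265,0.1],[0,0,0,0,0,0.295,0.1],[0,0,0,0,0,0.323,0.1],[0,0,0,0,0,0.323,0.1],[0,0,0,0,0,0.323,0.1]]
  ]
}}

```text
time_s: 80.72
tool_pos: [0.4605, -0.0276, 0.1551]
tool_rot: [180.0, 0.0, 60.1]
force: [-6.5, -2.9, 9.0]
grip_width: 0.0136
grasp_force: 24.9
```

{"op": "servo_tool", "data": {
  "series": [
    [[0,0,0,0,0,0,0.6],[0,0,0,0,0,0,0.6],[0,0,0,0,0,0,0.6],[0,0,0,0,0,0,0.6],[0,0,0,0,0,0,0.6],[0,0,-0.12,0,0,0,0.6],[0,0,-0.25,0,0,0,0.6],[0,0,-0.38,0,0,0,0.6],[0,0,-0.5,0,0,0,0.6],[0,0,-0.6,0,0,0,0.6],[0,0,-0.6,0,0,0,0.6]]
  ]
}}

```text
time_s: 81.63
tool_pos: [0.4641, -0.0264, 0.3409]
tool_rot: [179.3, -0.4, 60.2]
force: [0.1, 0.0, 0.3]
grip_width: 0.0519
grasp_force: 0.0
```

```bash
python3 - <<'E'
from h import *
st(); c=wcam('w24'); p=kw(-.1,-.075); dial(c)
W=cloud(c); m=(np.hypot(W[...,0]-p[0],W[...,1]-p[1])<.028)&(W[...,2]>.166)&(W[...,2]<.18); print(m.sum(),cv2.minAreaRect(W[m][:,:2].astype(np.float32)))
k=K(); a=np.radians(k[2]); dx,dy=W[...,0]-k[0],W[...,1]-k[1]; X=dx*np.cos(a)+dy*np.sin(a); Y=-dx*np.sin(a)+dy*np.cos(a)
m=(X>-.14)&(X<.1)&(Y>.05)&(Y<.2)&(W[...,2]>.15)&(W[...,2]<.19)&(c['depth']>0)
print('lid',m.sum(),np.linalg.lstsq(np.c_[X[m],Y[m],np.ones(m.sum())],W[m][:,2],rcond=None)[0])
cv2.imwrite('pics/w24b.png',cv2.imread('pics/w24.png'))
E
```

```text
81.6333 [ 0.4641 -0.0264  0.3409] [179.3  -0.4  60.2] q [ 37.  -7. -34.  96.  -4.  89. -26.] F [0.1 0.  0.3] T [ 0.01 -0.1   0.02] w 0.0519 0.0
dial 1.504 ctr [ 0.6098 -0.0103] cost 3.9e-07 [('red', 84), ('yellow', 73), ('green', 63), ('blue', 74), ('pink', 92)]
338 ((0.4605831503868103, -0.02533981017768383), (0.039695605635643005, 0.01286158338189125), 59.765647888183594)
lid 14170 [-0.00047559 -0.00060984  0.16075004]
```

View pics/w24b.png

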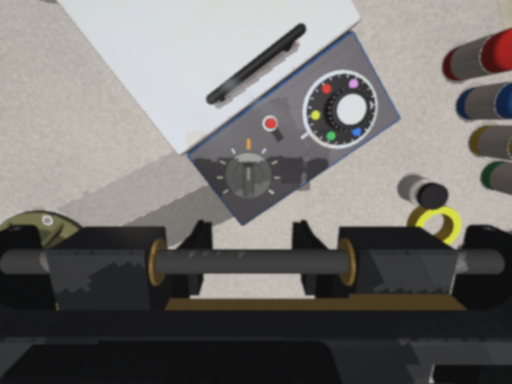

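The lid is shut, the bolt knob at (271,123) is home, the red dot at (326,89) is well away from the index at (306,135), and the heat bar points at the orange mark (249,145). The robot is clear, so I'm handing in.

```bash
python3 -c "
from cell import env
print(env.sign_off())"
```

```text
the job is handed in; nothing more can be done
None
```

I handed the job in at about 82 s; the sign-off gave no verdict. My last checks showed all three clay pieces upright on the hearth before the lid came down, the lid shut, the bolt home, the dial 86° away from red, and the heat knob at about 2.20 rad.

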